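# Stow the spice tins in the sloped rack and lock the keeper bar

## Task

Put the loose spice tins away so that the rack can be carried to the pantry: swing the rack's keeper bar up, lay every tin in a lane of its own length, one to a lane with the cap uphill, and let it slide down (or push it) until its foot rests against the stop. When all are home, swing the keeper fully down behind the caps and let go; leave the other things on the worktop where they are.

Things in the scene. Friction and masses are not known exactly. Their poses are not given: they have to be found in the camera images.
- rack_bed: sloped bed of the wooden rack, which stands fixed: origin on the lane floor, on the rack's middle line, in line with the stop of the long lanes; x runs up the slope (15 degrees) to the bed's upper end at x = 186 mm, y across the lanes, z square out of the lane floor. Five lanes 80 mm apart, at y = +160, +80 (long lanes), 0, -80, -160 mm (short lanes)
- long_lanes (a point): point on the lane floor level at the stop face of the two long lanes, midway between them (bed x = 0, y = +120 mm); axes as the bed's. Every lane is a smooth lacquered groove 52 mm wide and 8 mm deep between flat lands 28 mm wide, open above and at its upper end; its stop rail stands 24 mm over the lane floor. A tin let go in it mostly slides down by itself; if it hangs, push its cap
- short_lanes (a point): point on the lane floor at the stop face of the three short lanes, in the middle one (bed x = 32 mm, y = -80 mm); axes as the bed's; these lanes are like the long ones but their stop stands 32 mm farther up the slope
- keeper (a joint): swing of the keeper, a wire bail of 8 mm steel bar spanning all lanes: 0 rad = down (the bar lies across the lanes at bed x = 128, z = 22 mm, 4 mm clear of the caps of tins that are home; on a tin that is not home it is held up), growing as it swings up and back, away from the lanes, to its limit at 2.1 rad; stiff: it stays at any angle and takes about 2.5 N at the grip
- keeper_grip (a point): middle of the keeper's round wooden grip (16 mm across, 56 mm long, along the bed's y), which sticks out beyond the left side of the rack in line with the bar: bed y = +250 mm, 50 mm from the hinge axis; it moves with the keeper
- keeper_hinge (a point): point on the keeper's hinge axis (the axis runs along the bed's y): on the rack's middle line, at bed x = 178, z = 22 mm; axes as the bed's
- long_tin_1: long square spice tin, bare metal with a brown card label, lying on its side: 44 x 44 mm in section, 120 mm long over all, of which the last 18 mm are the round black cap (36 mm across); origin on its axis, half way along that length; x points from foot to cap; about 0.16 kg; may be absent
- long_tin_2: long square spice tin, bare metal with a brown card label, lying on its side: 44 x 44 mm in section, 120 mm long over all, of which the last 18 mm are the round black cap (36 mm across); origin on its axis, half way along that length; x points from foot to cap; about 0.16 kg; may be absent
- short_tin_1: short square spice tin, bare metal with a brown card label, lying on its side: 44 x 44 mm in section, 88 mm long over all, of which the last 18 mm are the round black cap (36 mm across); origin on its axis, half way along that length; x points from foot to cap; about 0.12 kg; may be absent
- short_tin_2: short square spice tin, bare metal with a brown card label, lying on its side: 44 x 44 mm in section, 88 mm long over all, of which the last 18 mm are the round black cap (36 mm across); origin on its axis, half way along that length; x points from foot to cap; about 0.12 kg; may be absent
- short_tin_3: short square spice tin, bare metal with a brown card label, lying on its side: 44 x 44 mm in section, 88 mm long over all, of which the last 18 mm are the round black cap (36 mm across); origin on its axis, half way along that length; x points from foot to cap; about 0.12 kg; may be absent
- long_tin_1_foot (a point): middle of the foot (base) end of long_tin_1
- long_tin_2_foot (a point): middle of the foot (base) end of long_tin_2
- short_tin_1_foot (a point): middle of the foot (base) end of short_tin_1
- short_tin_2_foot (a point): middle of the foot (base) end of short_tin_2
- short_tin_3_foot (a point): middle of the foot (base) end of short_tin_3
- salt: salt shaker, 44 mm across, 90 mm tall, standing on the worktop; not part of the job; origin under its middle
- garlic_bulb: garlic bulb, 56 mm; not part of the job; origin under its middle
- cup: espresso cup, 65 mm across without its handle, 56 mm tall; not part of the job; origin under its middle
- spoon: teaspoon, 139 mm long, lying flat; not part of the job; origin under its middle
- brush: wooden scrubbing brush, 60 x 150 x 36 mm, lying bristles down; not part of the job; origin under its middle, y along its length
- canister: grey canister with a wooden lid, 95 mm across, 81 mm tall; not part of the job; origin under its middle

How it is judged:
By the outcome, as a careful person would: the job done as asked, in the order asked, and still so for the second after the job is handed in, with the robot touching nothing.
Of long_tin_1, long_tin_2, short_tin_1, short_tin_2, short_tin_3 only 3 to 5 are there at a start; the rules pass over those that are not, and their reading is None.
At some moment in a run one of long_tin_1, long_tin_2, short_tin_1, short_tin_2, short_tin_3 may be knocked a few centimetres aside while the robot is not near it.
Once in a run the grip may slacken for a moment while it holds something.
It also fails if it takes over 210 s, if anything falls off the work surface, if the arm or the gripper's body presses on something with over 40 N, if the wrist force passes 120 N, or if a joint passes its speed limit or range.

## Robot

A 6-joint arm with a two-finger parallel gripper is mounted at the origin on a cart in front of the work surface, level with it; the furniture and walls round the work are solid. World frame = base frame: x ahead of the robot, y to its left, z up, the work surface at z = 0. Lengths are in m, angles in rad, forces in N, time in s.
With the tool pointing down it reaches from about 0.35 to 0.975 m from the base axis. Payload 4.9 kg.
Tool frame: the origin (TCP) lies on the mounting face of the last link; the fingertips stand 173 mm ahead of it and the grasp point (between the pads) lies 155 mm ahead of it; z points along the fingers, y is the line along which they close (so a half turn about z gives the same grasp; the last joint's range is limited). The gripper opens to 85 mm and grips with 20 to 120 N. Pads are 22 mm wide; open, the fingers measure 114 mm over their backs; the gripper's body (76 mm by 85 mm) begins 54 mm behind the grasp point. The pads swing forward as they close: fully open they stand 13 mm farther back than shut.
Start: joints at [-1.401, 0.053, 1.613, -0, 1.476, -0.119], TCP at [0.178, -0.599, 0.405] pointing down, gripper open.
Joint ranges: [-3.01, 3.01], [-1.01, 2.22], [0.06, 2.58], [-1.02, 4.17], [0.09, 2.62], [-3.14, 3.14]. Speed limits (rad/s): [2.57, 2.57, 3.14, 3.14, 3.14, 3.14].

## Interface

Orientations are given as a rotation vector (axis times angle).
In Python, from station import monitor, eyes, finish_job gives the robot as it stands. The module is installed in compiled form; this text tells all that it offers.
- The arm moves only by the tool step_arm, never from a script. Its argument "commands" is a list of rows, each a list of 3 entries, a list of its own where there are three numbers: the opening in per cent of the stroke, from 0 (shut) to 100 (fully open), then the shift along the tool's x, y, z in mm, then the turn about the tool's z in degrees. In form: [[hand, [x, y, z], yaw], ...]. A call has 1 to 12 rows; each row is the pose to reach, as a shift and turn from the pose commanded when the call began, along the tool's axes at that moment; what a row does not reach only later rows make up. A row lasts 1/8 s, in which the tool goes at most 62.5 mm and 10.7 degrees, less where a joint would pass 70% of its speed; a pose out of reach is approached as far as the arm can. A call with a gripper value outside its range is refused whole. The fingers move at their own pace and stop on an object; "squeeze" is the grip in N (left out, the last holds). Time passes only in rows, so rows that repeat a pose let the fingers close. It gives the time, the measured TCP pose, the force, the opening and the grip force at its end, in the units of the state.
- monitor.get_obs(): the state, without advancing time (a new reading comes with each control period).
- eyes.get_image(name): name is "scene" or "side" or "wrist"; returns the picture (420x560x3 uint8, red, green, blue); there is no depth.
- eyes.camera_info(name): a dict with "camera_matrix" (3x3 intrinsics, pixels), "k1" (the pictures are not rectified: a ray, as slopes to the right and down, at radius r is drawn at 1 + k1 r^2 times it, then the intrinsics apply), "extrinsics" (4x4, takes a point from camera to world coordinates). Camera axes: x right, y down, z forward; pixel columns grow to the right and rows downward; lengths in m; the calibration is good to about 2 mm. A picture is of the moment at which its call begins: read the wrist's pose just before it. camera_info takes no time and is no camera call; for the wrist camera it gives the pose at the moment of the call.
- finish_job(): hands the job in; it is judged then, once.
The state is a dict: "t": time; "q": joint angles; "dq": joint speeds; "effort": joint torques, N m; "tool_pos": TCP position; "tool_rot": TCP orientation; "contact_force": force on the tool from outside, world axes, zero at the start; "wrist_torque": the same for the moment, N m; "opening": finger opening in m; "grip_force": force on a finger pad.
Only numpy, scipy, OpenCV 4.12 (cv2) and the standard library are available. Lean on these libraries where they do the work, as an engineer would, in place of code of your own. Each camera call takes 0.05 s, during which the arm holds its last target. There are 200 camera calls.

## Working session

There is one attempt and no reset: what is moved stays moved. The work goes in short steps, Python scripts to look and compute and a tool call to move; the robot and the scene stay as the last step left them, time stands still between calls to the robot, and variables do not carry over. Pictures are saved under pics/ and viewed, at most 14 in all, crops included, and the job is handed in when it is done.

Besides the shell and the picture viewer there is one more tool, called after ">>>" in YAML: its name, and indented under it one key for each argument. step_arm: Moves the arm, as the interface text tells. Its arguments: {"type":"object","properties":{"commands":{"type":"array"},"squeeze":{"type":"number"}},"required":["commands"]}

```bash
mkdir -p pics; ls; cat > h.py <<'E'
import numpy as np, cv2
from scipy.spatial.transform import Rotation as R
from station import monitor, eyes, finish_job
def shot(name,fn):
    o=monitor.get_obs(); ci=eyes.camera_info(name); im=eyes.get_image(name)
    cv2.imwrite('pics/'+fn,cv2.cvtColor(im,cv2.COLOR_RGB2BGR))
    np.savez('pics/'+fn[:-4]+'.npz',K=ci["camera_matrix"],k1=ci["k1"],E=ci["extrinsics"],im=im)
    return im
def load(fn): return np.load('pics/'+fn+'.npz')
def ray(c,px):
    px=np.atleast_2d(np.asarray(px,float)); K=np.array(c['K']); k=float(c['k1']); E=c['E']
    d=cv2.undistortPoints(px[:,None,:],K,np.array([k,0,0,0,0.]))[:,0]
    v=np.c_[d,np.ones(len(d))]@E[:3,:3].T
    return E[:3,3],v/np.linalg.norm(v,axis=1)[:,None]
def onplane(c,px,z=0,n=(0,0,1),p0=None):
    o,v=ray(c,px); n=np.array(n,float); p0=np.array([0,0,z]) if p0 is None else np.array(p0)
    return o+v*(((p0-o)@n)/(v@n))[:,None]
def proj(c,P):
    P=np.atleast_2d(P); E=c['E']; q=(P-E[:3,3])@E[:3,:3]; s=q[:,:2]/q[:,2:]; r2=(s**2).sum(1)[:,None]
    s=s*(1+float(c['k1'])*r2); K=np.array(c['K']); return s*[K[0,0],K[1,1]]+K[:2,2]
E
python3 - <<'E'
from h import *
for n in("scene","side","wrist"):
    shot(n,n+'0.png'); c=load(n+'0'); print(n,c['K'].tolist(),c['k1'],np.round(c['E'],3).tolist())
print(monitor.get_obs())
E
```

```text
pics
scene [[529.0790134688538, 0.0, 287.94178206208625], [0.0, 529.0790134688538, 221.77663854397224], [0.0, 0.0, 1.0]] 0.05218284500132884 [[0.576, -0.472, 0.667, -0.672], [-0.818, -0.332, 0.471, -0.854], [-0.001, -0.817, -0.577, 1.066], [0.0, 0.0, 0.0, 1.0]]
side [[485.8335910123518, 0.0, 280.1993184186017], [0.0, 485.8335910123518, 210.2305350953775], [0.0, 0.0, 1.0]] 0.03991023493316519 [[0.08, -0.617, 0.783, -0.687], [-0.997, -0.056, 0.058, -0.097], [0.008, -0.785, -0.619, 0.992], [0.0, 0.0, 0.0, 1.0]]
wrist [[299.32685851285913, 0.0, 276.88127897314877], [0.0, 299.32685851285913, 203.7639576248553], [0.0, 0.0, 1.0]] -0.03726336524664668 [[0.284, -0.909, -0.306, 0.257], [-0.959, -0.27, -0.088, -0.575], [-0.003, 0.318, -0.948, 0.373], [0.0, 0.0, 0.0, 1.0]]
{'t': 0.15, 'q': array([-1.40101750e+00,  5.32356911e-02,  1.61397190e+00,  1.01830751e-05,
        1.47599557e+00, -1.18994030e-01]), 'dq': array([-0.00177359, -0.00208511, -0.00437287,  0.00042611,  0.00014223,
       -0.00103798]), 'effort': array([ 2.26563102e-04, -3.94243455e+01, -3.70720732e+01, -9.71047575e-05,
        4.68233673e-03,  8.34067748e-06]), 'tool_pos': array([ 0.17795523, -0.59891651,  0.40373031]), 'tool_rot': array([-3.10730914e+00, -4.51795710e-01,  4.82883720e-05]), 'contact_force': array([-0.19318378, -0.47489837, -0.36032775]), 'wrist_torque': array([-0.03748555,  0.01811587,  0.03734426]), 'grip_force': 0.0, 'opening': 0.08554751525618337}
```

View pics/scene0.png

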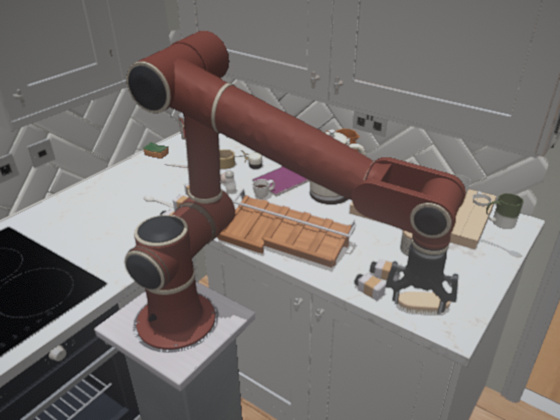

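View pics/side0.png

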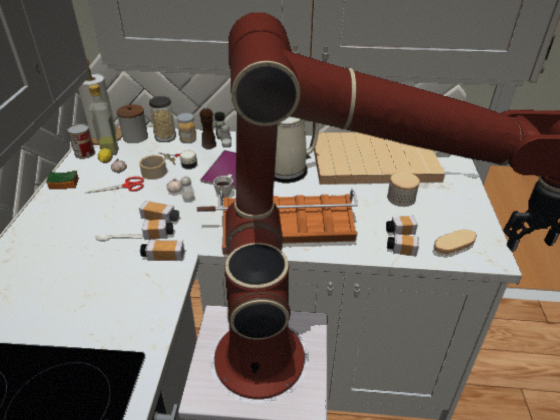

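The side view shows tins at left (158,212), (156,229), (163,250) and at right (401,226), (404,244). The keeper grip is at (206,209) and the rack spans about 222–357 px. I'll enlarge these areas.

```bash
python3 - <<'E'
import cv2,numpy as np
im=cv2.imread('pics/side0.png')
a=cv2.resize(im[195:270,95:225],None,fx=3,fy=4,interpolation=cv2.INTER_CUBIC)
b=cv2.resize(im[195:270,365:495],None,fx=3,fy=4,interpolation=cv2.INTER_CUBIC)
c=cv2.resize(im[180:255,190:370],(780,300),interpolation=cv2.INTER_CUBIC)
cv2.imwrite('pics/crop1.png',np.vstack([np.hstack([a,b]),c]))
E
```

```text
(no output)
```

View pics/crop1.png

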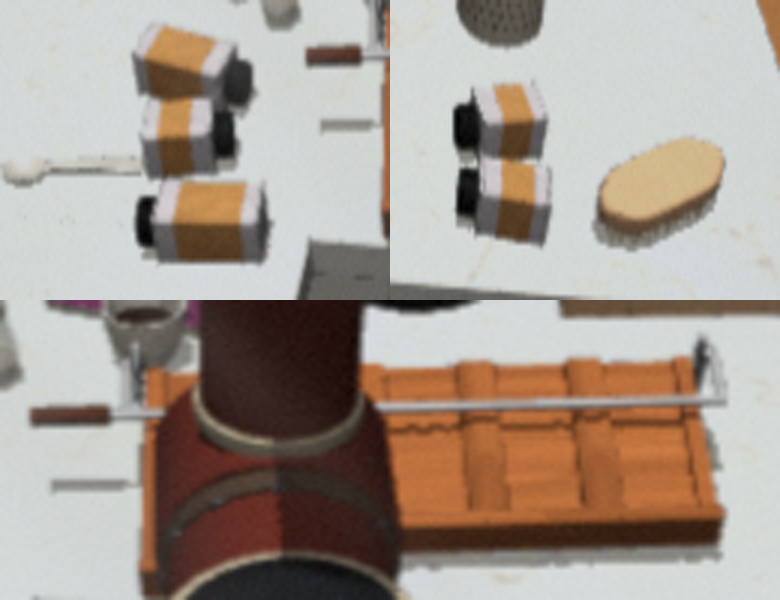

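Five tins are present. At left, the top one is long with its cap at −y, the middle one is short with its cap at −y, and the bottom one is long with its cap at +y. At right there are two shorts with caps at +y. The keeper is down. Next, rough positions.

```bash
python3 - <<'E'
from h import *
c=load('side0')
def L(x,y):return (95+x/3,195+y/4)
def Rr(x,y):return (365+(x-390)/3,195+y/4)
def B(x,y):return (190+x*180/780,180+(y-300)/4)
P=dict(Ltop=(L(135,60),L(230,75)),)
# top-face corner labels, z=.044
for n,f,pts in [('longA top face',L,[(147,22),(237,42),(222,85),(136,65)]),('shortB top',L,[(150,97),(212,97),(210,140),(142,140)]),('longC top',L,[(165,180),(258,180),(265,220),(160,222)]),
 ('shortD top',Rr,[(474,87),(540,83),(545,120),(478,125)]),('shortE top',Rr,[(480,160),(545,160),(550,195),(478,200)])]:
    print(n,np.round(onplane(c,[f(*p) for p in pts],.044)[:,:2],3).tolist())
print('front rail L/R z.04',np.round(onplane(c,[B(148,575),B(722,510)],.04),3).tolist())
for z in(.07,.09):print('grip ends, bar right',np.round(onplane(c,[B(30,415),B(110,412),B(725,400)],z),3).tolist())
o=monitor.get_obs();print(R.from_rotvec(o['tool_rot']).as_matrix().round(3))
E
```

```text
longA top face [[0.522, 0.431], [0.505, 0.329], [0.45, 0.331], [0.467, 0.426]]
shortB top [[0.429, 0.4], [0.435, 0.337], [0.385, 0.326], [0.379, 0.393]]
longC top [[0.338, 0.357], [0.346, 0.268], [0.304, 0.251], [0.294, 0.349]]
shortD top [[0.51, -0.359], [0.521, -0.428], [0.476, -0.427], [0.464, -0.359]]
shortE top [[0.424, -0.356], [0.43, -0.42], [0.391, -0.42], [0.379, -0.35]]
front rail L/R z.04 [[0.324, 0.138, 0.04], [0.43, -0.244, 0.04]]
grip ends, bar right [[0.463, 0.244, 0.07], [0.471, 0.188, 0.07], [0.526, -0.248, 0.07]]
grip ends, bar right [[0.438, 0.237, 0.09], [0.446, 0.182, 0.09], [0.5, -0.244, 0.09]]
[[ 0.959  0.285 -0.   ]
 [ 0.285 -0.959  0.002]
 [ 0.    -0.002 -1.   ]]
```

>>> step_arm:
  commands:
    - [100,[420,-530,-50],8]
    - [100,[420,-530,-50],8]
    - [100,[420,-530,-50],8]
    - [100,[420,-530,-50],8]
    - [100,[420,-530,-50],8]
    - [100,[420,-530,-50],8]
    - [100,[420,-530,-50],8]
    - [100,[420,-530,-50],8]
    - [100,[420,-530,-50],8]
    - [100,[420,-530,-50],8]
    - [100,[420,-530,-50],8]
    - [100,[420,-530,-50],8]

```text
t: 1.65
tool_pos: [0.43, 0.0315, 0.4547]
tool_rot: [-3.132, -0.244, 0.001]
contact_force: [0.3, -0.7, -0.3]
opening: 0.0855
grip_force: 0.0
```

>>> step_arm:
  commands:
    - [100,[0,0,0],0]
    - [100,[0,0,0],0]
    - [100,[0,0,0],0]

```text
t: 2.02
tool_pos: [0.4295, 0.0275, 0.4546]
tool_rot: [3.133, 0.23, -0.0]
contact_force: [-0.1, 0.2, -0.4]
opening: 0.0855
grip_force: 0.0
```

```bash
python3 - <<'E'
from h import *
shot('wrist','w1.png');o=monitor.get_obs();print(o['t'],o['tool_pos'],R.from_rotvec(o['tool_rot']).as_matrix().round(3),o['q'].round(2))
im=cv2.imread('pics/w1.png');cv2.imwrite('pics/w1b.png',cv2.resize(im,(800,600),interpolation=cv2.INTER_CUBIC))
E
```

```text
2.075 [0.42951219 0.02760483 0.45464923] [[ 0.989  0.147  0.   ]
 [ 0.147 -0.989 -0.   ]
 [ 0.     0.    -1.   ]] [-0.11 -0.46  1.97 -0.    1.63  1.31]
```

View pics/w1b.png

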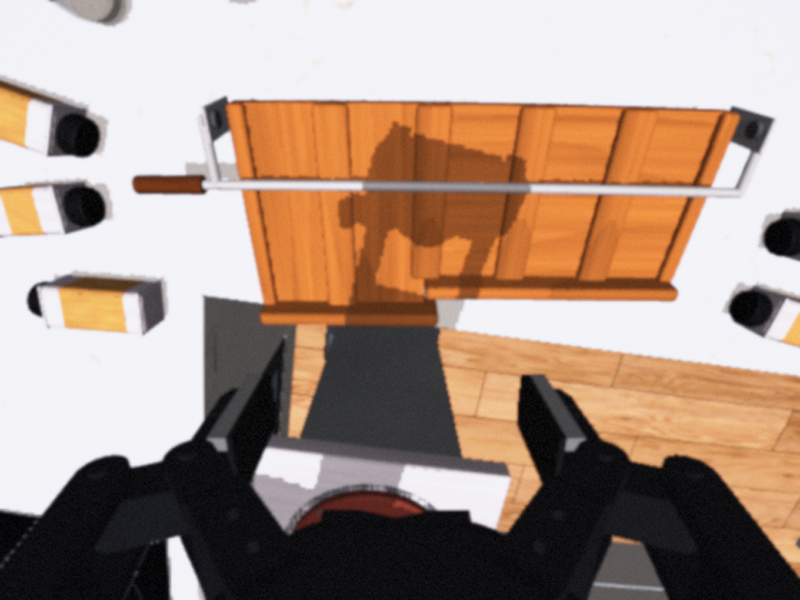

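The wrist view shows the whole rack. The grip runs (134–205,184) and the bar lies at row ~187. The lands are centred at 332, 432, 535 and 637 at row 104. The stop rails are at rows ~303 (long, ending at 437) and ~281 (short, from 425 to 677). The tin caps at left are (78,135), (85,206) and (35,300), and at right (785,237) and (750,308).

```bash
cat >> h.py <<'E'
def bedT(p):
    x,y,z,yaw=p; return R.from_euler('z',yaw).as_matrix()@R.from_euler('y',-np.radians(15)).as_matrix(), np.array([x,y,z])
def bed2w(p,q): M,t=bedT(p); return np.atleast_2d(q)/1000@M.T+t
E
python3 - <<'E'
from h import *
from scipy.optimize import least_squares
c=load('w1'); s=.7
obs=[((128,278,22),(134,184)),((128,222,22),(205,185)),
 ((128,0,22),None)]
Q=[(128,278,22),(128,222,22)];U=[(134,184),(205,185)]
for y,(a,b) in {120:(315,350),40:(415,450),-40:(518,553),-120:(620,655)}.items():
    Q+=[(186,y+14,8),(186,y-14,8)];U+=[(a,104),(b,104)]
U=np.array(U)*s;Q=np.array(Q,float)
# rows only: bar, stops top edge; 
V=[((128,-200,22),(700,191)),((0,120,24),(345,303)),((32,-80,24),(550,281))]
def res(p):
    a=(proj(c,bed2w(p,Q))-U); b=[(proj(c,bed2w(p,q))[0,1]-u[1]*s) for q,u in V]
    return np.r_[a.ravel(),b]
r=least_squares(res,[.35,0,.03,.12],loss='soft_l1')
print(r.x,np.degrees(r.x[3]));print(res(r.x).round(1))
p=r.x; np.save('bed.npy',p)
print('grip',bed2w(p,(128,250,22)),'hinge',bed2w(p,(178,250,22)))
for y in(160,80,0,-80,-160):print(y,bed2w(p,(0 if y>40 else 32,y,0)),bed2w(p,(186,y,0)))
sd=load('side0');print(proj(sd,bed2w(p,[(128,278,22),(128,222,22),(128,-215,22)])),'vs (197,209),(215,208),(357,205)')
E
```

```text
[ 0.37772505 -0.04803641  0.012605    0.14722288] 8.435249528008708
[ 5.   0.2  2.  -1.  -3.4 -0.2 -2.5 -0.4 -0.7 -0.5  0.3 -0.4 -0.1 -0.2
  0.6  0.1 -0.   0.7  0.1  1.2 -4.5  5.8  1.7]
grip [[0.45772074 0.21656062 0.06698421]] hinge [[0.50549458 0.22364528 0.07992516]]
160 [[0.35425439 0.11023275 0.012605  ]] [[0.53197306 0.13658769 0.06074535]]
80 [[0.36598972 0.03109817 0.012605  ]] [[0.54370839 0.05745311 0.06074535]]
0 [[ 0.40830031 -0.04350223  0.02088721]] [[ 0.55544372 -0.02168147  0.06074535]]
-80 [[ 0.42003564 -0.12263681  0.02088721]] [[ 0.56717905 -0.10081606  0.06074535]]
-160 [[ 0.43177097 -0.20177139  0.02088721]] [[ 0.57891438 -0.17995064  0.06074535]]
[[196.2808217  211.32422312]
 [214.74862807 210.67839145]
 [355.87402789 205.73614131]] vs (197,209),(215,208),(357,205)
```

```bash
python3 - <<'E'
from h import *
from scipy.optimize import least_squares
c=load('w1'); s=.7
Q=[];U=[]
for y,(a,b) in {120:(315,350),40:(415,450),-40:(518,553),-120:(620,655)}.items():
    Q+=[(186,y+14,8),(186,y-14,8)];U+=[(a,104),(b,104)]
U=np.array(U)*s;Q=np.array(Q,float)
V=[((0,160,0),(300,304)),((0,80,0),(390,303)),((32,0,0),(470,281)),((32,-160,0),(640,284))]
def res(p):
    return np.r_[(proj(c,bed2w(p,Q))-U).ravel(),[(proj(c,bed2w(p,q))[0,1]-u[1]*s) for q,u in V]]
r=least_squares(res,[.35,0,.03,.12]);p=r.x
print(p,np.degrees(p[3]));print(res(p).round(1))
np.save('bed.npy',p)
sd=load('side0')
# triangulate grip ends
for u1,u2 in [((134,184),(196.9,208.75)),((205,185),(215.4,208)),((738,192),(356.5,205))]:
    o1,v1=ray(c,np.array(u1)*s);o2,v2=ray(sd,u2)
    A=np.c_[v1[0],-v2[0]];t=np.linalg.lstsq(A,o2-o1,rcond=None)[0]
    a=o1+t[0]*v1[0];b=o2+t[1]*v2[0];X=(a+b)/2
    M,T=bedT(p);print(X.round(4),np.linalg.norm(a-b).round(4),'bed',((X-T)@M*1000).round(1))
im=cv2.imread('pics/w1.png')
for q in Q: cv2.circle(im,tuple(int(v) for v in proj(c,bed2w(p,q))[0].round()),1,(255,0,0),-1)
for q in [(0,y,0) for y in(186,134,106,54)]+[(32,y,0) for y in(26,-26,-54,-106,-134,-186)]+[(128,y,22) for y in(278,222,100,0,-100,-215)]+[(178,y,22) for y in(200,-200)]:
    cv2.circle(im,tuple(int(v) for v in proj(c,bed2w(p,q))[0].round()),1,(255,0,0),-1)
cv2.imwrite('pics/w1c.png',cv2.resize(im[50:240,80:550],(800,324),interpolation=cv2.INTER_CUBIC))
E
```

```text
[ 0.37565908 -0.04778175  0.01817325  0.14488498] 8.301297930406625
[-4.5  1.  -3.2  0.9 -0.6  0.9  0.8  1.   1.   1.4  2.   1.7  2.1  2.5
  2.5  3.  -2.3 -1.5 -5.1 -6.9]
[0.4546 0.2427 0.0772] 0.0027 bed [131.2 276.1  25.9]
[0.4618 0.1863 0.0777] 0.0006 bed [130.4 219.2  26.7]
[ 0.5209 -0.2438  0.073 ] 0.0019 bed [ 125.7 -214.9   23.1]
```

View pics/w1c.png

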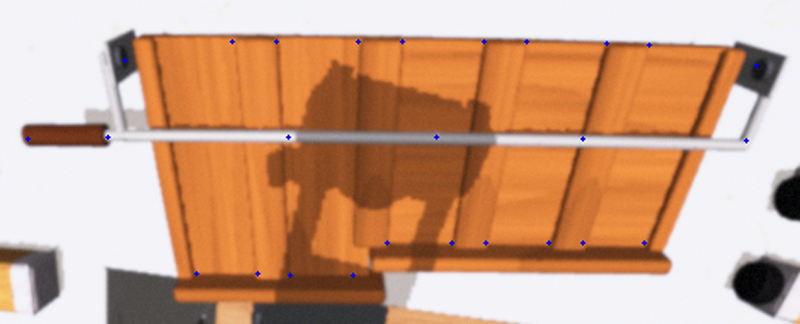

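```bash
python3 - <<'E'
from h import *
from scipy.optimize import least_squares
c=load('w1');sd=load('side0'); s=.7
Q=[];U=[]
for y,(a,b) in {40:(415,450),-40:(518,553),-120:(620,655)}.items():
    Q+=[(186,y+14,8),(186,y-14,8)];U+=[(a,103.5),(b,105)]
Q+=[(128,278,22),(128,222,22)];U+=[(134,184),(205,185)]
U=np.array(U)*s;Q=np.array(Q,float)
S=np.array([(128,278,22),(128,222,22)],float);SU=np.array([(196.9,208.75),(215.4,208)])
V=[((128,-200,22),(700,191))]
def res(p):
    return np.r_[(proj(c,bed2w(p,Q))-U).ravel(),(proj(sd,bed2w(p,S))-SU).ravel(),[(proj(c,bed2w(p,q))[0,1]-u[1]*s) for q,u in V]]
r=least_squares(res,[.35,0,.03,.12],loss='soft_l1');p=r.x
print(p,np.degrees(p[3]));print(res(p).round(1)); np.save('bed.npy',p)
print('grip',bed2w(p,(128,250,22)),'hinge',bed2w(p,(178,250,22)))
for q in [(0,120,0),(0,120,24),(32,-80,0),(32,-80,24)]: print(q,proj(c,bed2w(p,q))/s)
E
```

```text
[ 0.37682947 -0.04625504  0.01711304  0.14382133] 8.240355379317894
[-1.7 -0.1 -0.4 -1.  -0.2  0.5  0.8 -0.2  0.7  1.7  1.1  1.2  1.5  0.3
 -0.9 -0.8 -1.3  1.4 -1.3  1.5 -3. ]
grip [[0.45772473 0.21806836 0.07149225]] hinge [[0.50552239 0.22499048 0.0844332 ]]
(0, 120, 0) [[342.63235954 298.9689334 ]]
(0, 120, 24) [[340.03213371 313.1277945 ]]
(32, -80, 0) [[546.33172872 272.36452522]]
(32, -80, 24) [[553.88249988 285.75523149]]
```

>>> step_arm:
  commands:
    - [60,[15,-50,30],-10]
    - [60,[35,-110,70],-20]
    - [60,[56,-184,125],-30]
    - [60,[56,-184,125],-40]
    - [60,[56,-184,125],-50]
    - [60,[56,-184,125],-60]
    - [60,[56,-184,125],-70]
    - [60,[56,-184,125],-80]
    - [60,[56,-184,125],-90]
    - [60,[56,-184,125],-90]
    - [60,[56,-184,125],-90]
    - [60,[56,-184,125],-90]

```text
t: 3.58
tool_pos: [0.4578, 0.2187, 0.3297]
tool_rot: [-2.052, -2.379, -0.0]
contact_force: [0.0, 1.0, -0.8]
opening: 0.0513
grip_force: 0.0
```

```bash
python3 - <<'E'
from h import *
shot('wrist','w2.png');o=monitor.get_obs();print(o['t'],o['tool_pos'],R.from_rotvec(o['tool_rot']).as_matrix().round(3),o['q'].round(2))
im=cv2.imread('pics/w2.png');cv2.imwrite('pics/w2b.png',cv2.resize(im,(800,600),interpolation=cv2.INTER_CUBIC))
c=load('w2');p=np.load('bed.npy');print(proj(c,bed2w(p,[(128,278,22),(128,222,22)])))
E
```

```text
3.625 [0.45772197 0.21874027 0.32969462] [[-0.147  0.989 -0.   ]
 [ 0.989  0.147 -0.   ]
 [-0.    -0.    -1.   ]] [ 0.3  -0.17  1.96 -0.    1.36  0.15]
[[276.28334391 178.59547362]
 [276.12061066 243.68894789]]
```

View pics/w2b.png

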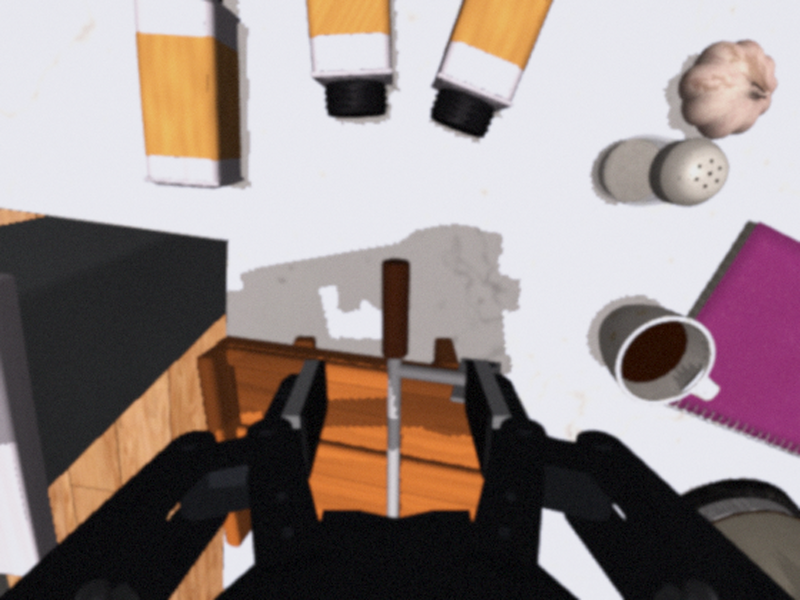

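The grip is at (397, 260–357), within ~3 mm of the prediction. I'll descend, grasp, and swing it along the arc.

>>> step_arm:
  commands:
    - [60,[0,2,40],0]
    - [60,[0,2,80],0]
    - [60,[-2,2,100],0]
    - [60,[-2,2,100],0]
    - [0,[-2,2,100],0]
    - [0,[-2,2,100],0]
    - [0,[-2,2,100],0]
    - [0,[-2,2,100],0]
    - [0,[-2,2,100],0]
  squeeze: 40

```text
t: 4.75
tool_pos: [0.4588, 0.2172, 0.2307]
tool_rot: [-2.048, -2.377, 0.007]
contact_force: [-10.7, -2.4, 6.8]
opening: 0.0146
grip_force: 38.9
```

>>> step_arm:
  commands:
    - [0,[0,-2,-13],0]
    - [0,[0,0,-26],0]
    - [0,[0,5,-38],0]
    - [0,[0,13,-48],0]
    - [0,[0,23,-56],0]
    - [0,[0,35,-61],0]
    - [0,[0,48,-63],0]
    - [0,[0,60,-62],0]
    - [0,[0,60,-62],0]
    - [0,[0,60,-62],0]

```text
t: 6.0
tool_pos: [0.5192, 0.2263, 0.296]
tool_rot: [-2.049, -2.38, 0.003]
contact_force: [-13.2, -2.5, 13.1]
opening: 0.0144
grip_force: 41.7
```

```bash
python3 - <<'E'
from h import *
shot('wrist','w3.png');o=monitor.get_obs();print(o['t'],o['tool_pos'],o['contact_force'],o['grip_force'])
im=cv2.imread('pics/w3.png');cv2.imwrite('pics/w3b.png',cv2.resize(im,(800,600),interpolation=cv2.INTER_CUBIC))
E
```

```text
6.05 [0.51916547 0.22623167 0.29600574] [-13.54966804  -3.249584    12.92583168] 41.72748863697052
```

View pics/w3b.png

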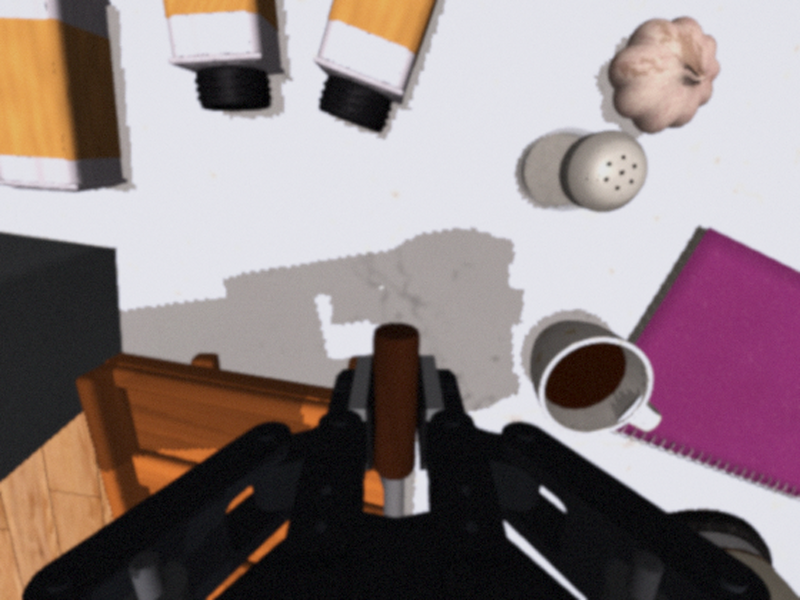

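The keeper is up: its grip is at (397, 325–475), held at the back. I'll release it and survey the left tins.

>>> step_arm:
  commands:
    - [45,[0,0,0],0]
    - [45,[0,0,0],0]
    - [45,[0,0,-30],0]
    - [45,[0,0,-70],0]
    - [60,[30,-30,-110],0]
    - [60,[60,-60,-124],0]
    - [60,[119,-93,-124],0]
    - [60,[119,-93,-124],0]
    - [60,[119,-93,-124],0]

```text
t: 7.18
tool_pos: [0.4097, 0.3301, 0.416]
tool_rot: [2.048, 2.381, 0.001]
contact_force: [0.5, -0.1, -0.6]
opening: 0.0516
grip_force: 0.0
```

```bash
python3 - <<'E'
from h import *
shot('wrist','w4.png');shot('side','side4.png');shot('scene','scene4.png');o=monitor.get_obs();print(o['t'],o['tool_pos'],o['contact_force'],o['q'].round(2))
im=cv2.imread('pics/w4.png');cv2.imwrite('pics/w4b.png',cv2.resize(im,(800,600),interpolation=cv2.INTER_CUBIC))
E
```

```text
7.325 [0.41050499 0.3291639  0.41556728] [-0.84344204  0.80504655  0.34146328] [ 0.53 -0.19  1.83 -0.    1.51  0.39]
```

View pics/w4b.png

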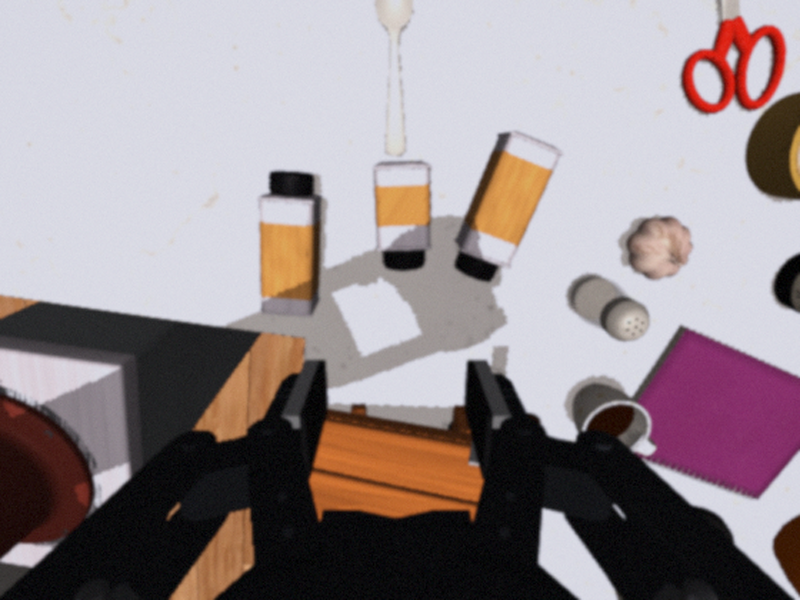

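The wrist view shows longC body (262–319,197–313) with its cap up in the image at (291,183), i.e. +y. ShortB body is (375–430,163–250) with its cap at the bottom (404,260). LongA's top-face corners are (512,131), (560,152), (508,268), (460,248), with its cap at (477,265). The tins are well separated.

```bash
cat >> h.py <<'E'
def tin(c,foot,cap,L,s=.7,z=.044):
    """foot, cap: two top-face corners each of body foot end / cap end (800px); returns centre of top face, dir foot->cap, body length"""
    a=onplane(c,np.array(foot)*s,z);b=onplane(c,np.array(cap)*s,z)
    f=a.mean(0)[:2];k=b.mean(0)[:2];d=k-f;n=np.linalg.norm(d);d/=n
    # body centre
    m=(f+k)/2
    print('bodyctr',m.round(4),'dir deg',np.degrees(np.arctan2(d[1],d[0])).round(1),'len',n.round(4),'widths',np.linalg.norm(a[0]-a[1]).round(4),np.linalg.norm(b[0]-b[1]).round(4))
    return m,d
E
python3 - <<'E'
from h import *
c=load('w4');print(c['E'].round(3))
tin(c,[(262,313),(317,315)],[(260,197),(319,197)],120)
tin(c,[(375,163),(430,163)],[(380,252),(428,252)],88)
tin(c,[(512,131),(560,152)],[(460,248),(508,268)],120)
E
```

```text
[[ 0.989  0.141  0.049  0.398]
 [ 0.149 -0.938 -0.314  0.412]
 [ 0.002  0.318 -0.948  0.385]
 [ 0.     0.     0.     1.   ]]
bodyctr [0.3247 0.3144] dir deg 94.1 len 0.0991 widths 0.0473 0.0466
bodyctr [0.4111 0.3678] dir deg -80.1 len 0.07 widths 0.0422 0.0392
bodyctr [0.4931 0.3857] dir deg -101.9 len 0.0972 widths 0.041 0.044
```

>>> step_arm:
  commands:
    - [80,[-3,-50,30],4]
    - [80,[-3,-86,80],4]
    - [80,[-3,-86,130],4]
    - [80,[-3,-86,180],4]
    - [80,[-3,-86,210],4]
    - [80,[-3,-86,223],4]
    - [80,[-3,-86,223],4]
    - [0,[-3,-86,223],4]
    - [0,[-3,-86,223],4]
    - [0,[-3,-86,223],4]
    - [0,[-3,-86,223],4]
  squeeze: 50

```text
t: 8.7
tool_pos: [0.326, 0.3148, 0.1947]
tool_rot: [2.131, 2.307, 0.006]
contact_force: [-0.4, -0.4, 5.6]
opening: 0.0429
grip_force: 53.8
```

>>> step_arm:
  commands:
    - [0,[0,0,-50],0]
    - [0,[0,0,-100],0]
    - [0,[0,0,-120],0]
    - [0,[0,0,-120],0]

```text
t: 9.2
tool_pos: [0.3254, 0.3145, 0.3147]
tool_rot: [2.131, 2.307, 0.007]
contact_force: [0.1, -0.1, -2.2]
opening: 0.043
grip_force: 53.1
```

```bash
python3 - <<'E'
from h import *
shot('wrist','w5.png');o=monitor.get_obs();print(o['t'],o['tool_pos'],np.degrees(np.arctan2(*R.from_rotvec(o['tool_rot']).as_matrix()[[1,0],0])),o['q'].round(2))
im=cv2.imread('pics/w5.png');cv2.imwrite('pics/w5b.png',im)
p=np.load('bed.npy')
for q in[(71,160,0),(71,80,0),(80,0,0),(80,-80,0),(80,-160,0)]:print(q,bed2w(p,q).round(4))
E
```

```text
9.25 [0.32490718 0.31415066 0.31272948] 94.55423238282111 [ 0.6  -0.31  2.1   0.    1.35  0.52]
(71, 160, 0) [[0.4218 0.1219 0.0355]]
(71, 80, 0) [[0.4332 0.0427 0.0355]]
(80, 0, 0) [[ 0.4533 -0.0352  0.0378]]
(80, -80, 0) [[ 0.4648 -0.1144  0.0378]]
(80, -160, 0) [[ 0.4762 -0.1935  0.0378]]
```

View pics/w5b.png

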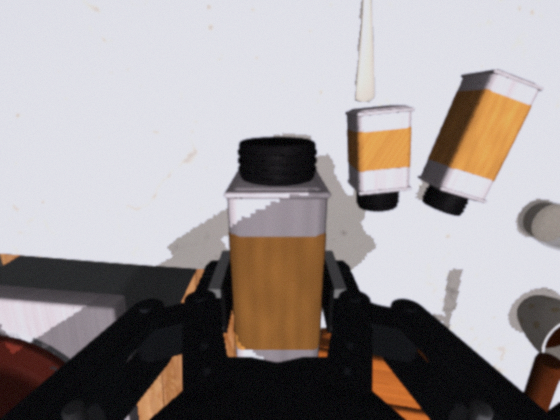

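Tin C is held at (278,280), centred, cap end toward +y. I'll carry it above lane +160 and look.

>>> step_arm:
  commands:
    - [0,[-30,10,0],10]
    - [0,[-70,30,0],20]
    - [0,[-110,50,0],30]
    - [0,[-150,70,0],40]
    - [0,[-199,81,10],50]
    - [0,[-199,81,20],60]
    - [0,[-199,81,30],70]
    - [0,[-199,81,40],80]
    - [0,[-199,81,40],86]
    - [0,[-199,81,40],86]
    - [0,[-199,81,40],86]

```text
t: 10.62
tool_pos: [0.4212, 0.1222, 0.2716]
tool_rot: [3.133, 0.236, -0.003]
contact_force: [-0.6, 0.1, -1.4]
opening: 0.0426
grip_force: 52.9
```

```bash
python3 - <<'E'
from h import *
shot('wrist','w6.png');shot('side','side6.png');o=monitor.get_obs();print(o['t'],o['tool_pos'],np.degrees(np.arctan2(*R.from_rotvec(o['tool_rot']).as_matrix()[[1,0],0])),o['q'].round(2),o['opening'])
im=cv2.imread('pics/w6.png');c=load('w6');p=np.load('bed.npy')
for q in[(186,y,8) for y in(186,134,106,54,26)]+[(0,y,0) for y in(186,134,106,54)]:
    cv2.circle(im,tuple(int(v) for v in proj(c,bed2w(p,q))[0].round()),2,(255,0,0),-1)
cv2.imwrite('pics/w6b.png',cv2.resize(im,(800,600),interpolation=cv2.INTER_CUBIC))
E
```

```text
10.725 [0.42140824 0.12225107 0.27226193] 8.604425319373567 [ 0.11 -0.29  2.16 -0.    1.28  1.53] 0.04273864984521187
```

View pics/w6b.png

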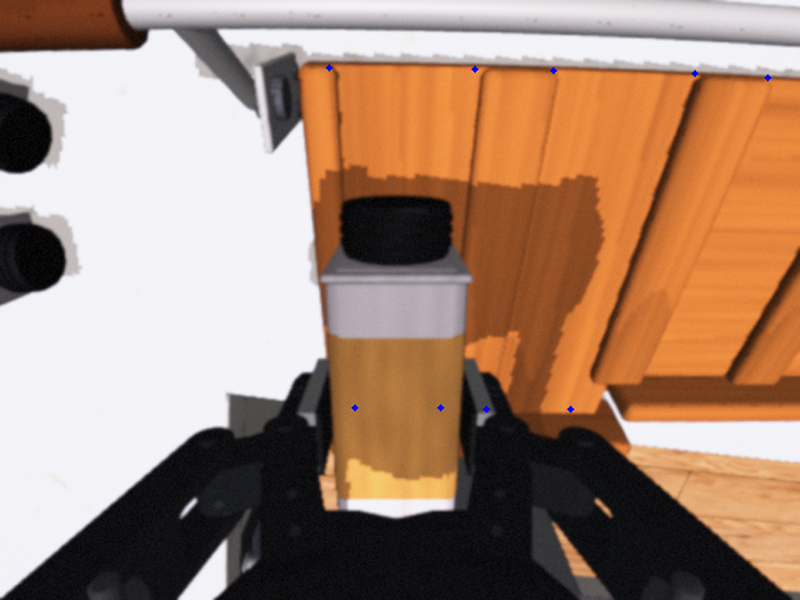

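The predicted groove edges at the top (329, 475, 553, 695) against visible (337, 482, 555, 700) mean the rack is ~2 mm further toward −y. I'll correct for that, lower, and let the tin pivot onto the slope.

>>> step_arm:
  commands:
    - [0,[0,2,15],0]
    - [0,[0,2,25],0]
    - [0,[0,2,30],0]
    - [0,[0,2,35],0]
    - [0,[0,2,39],0]
    - [0,[0,2,42],0]
    - [0,[0,2,42],0]
  squeeze: 25

```text
t: 11.6
tool_pos: [0.4222, 0.1204, 0.2326]
tool_rot: [3.133, 0.235, -0.003]
contact_force: [-11.2, -0.9, 16.7]
opening: 0.0431
grip_force: 59.7
```

```bash
python3 - <<'E'
from h import *
p=np.load('bed.npy');p[:3]=bed2w(p,(0,-2,0))[0];np.save('bed.npy',p);print(p)
shot('wrist','w7.png');o=monitor.get_obs();print(o['t'],o['tool_pos'],o['contact_force'],o['wrist_torque'],o['opening'],o['grip_force'])
E
```

```text
[ 0.37711612 -0.04823439  0.01711304  0.14382133]
11.65 [0.42215434 0.12044673 0.23257226] [-11.24808212  -0.6879277   16.46665595] [-0.26011926  1.18123284 -0.03055221] 0.04319388661907929 59.67231810092926
```

>>> step_arm:
  commands:
    - [60,[0,0,0],0]
    - [62,[0,0,0],0]
    - [65,[0,0,0],0]
    - [65,[0,0,0],0]
    - [65,[0,0,-30],0]
    - [65,[0,0,-70],0]
    - [65,[0,0,-120],0]
    - [65,[0,0,-120],0]

```text
t: 12.65
tool_pos: [0.4232, 0.1204, 0.3559]
tool_rot: [-3.133, -0.234, -0.015]
contact_force: [-0.1, 0.2, 0.0]
opening: 0.0555
grip_force: 0.0
```

```bash
python3 - <<'E'
from h import *
shot('wrist','w8.png');shot('side','side8.png');o=monitor.get_obs();print(o['t'],o['tool_pos'],o['contact_force'],o['opening'])
im=cv2.imread('pics/w8.png');c=load('w8');p=np.load('bed.npy')
# predicted home body corners top face (z=44) & cap end
for q in[(0,182,44),(0,138,44),(102,182,44),(102,138,44),(120,160,40),(0,120,24)]:
    cv2.circle(im,tuple(int(v) for v in proj(c,bed2w(p,q))[0].round()),2,(255,0,0),-1)
cv2.imwrite('pics/w8b.png',im)
E
```

```text
12.75 [0.42189473 0.1202579  0.35096764] [-0.31183313  0.83884741 -0.68806772] 0.05536885519932207
```

View pics/w8b.png

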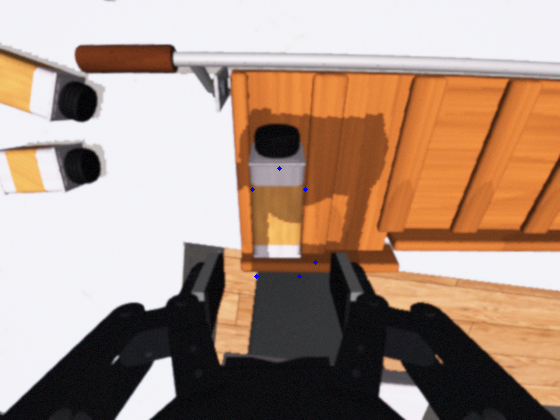

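The tin is down in its lane but its foot (row 257) is ~20 mm short of home (predicted row 276). I'll push its cap with closed fingers.

```bash
cat >> h.py <<'E'
def mv(tcp,psi):
    o=monitor.get_obs();M=R.from_rotvec(o['tool_rot']).as_matrix();y=np.degrees(np.arctan2(M[1,0],M[0,0]))
    d=M.T@(np.array(tcp)-o['tool_pos'])*1000; print('shift',d.round(0),'yaw',round((y-psi+180)%360-180,1),'t',o['t'])
def push(y):
    p=np.load('bed.npy')
    for q in [(160,y,70),(158,y,16),(140,y,16),(130,y,16)]: mv(bed2w(p,q)[0]+[0,0,.173],8.24)
E
python3 -c "
from h import *
push(160)"
```

```text
shift [68.  1. 52.] yaw 0.3 t 12.75
shift [ 80.   1. 105.] yaw 0.3 t 12.75
shift [ 63.   1. 109.] yaw 0.3 t 12.75
shift [ 53.   1. 112.] yaw 0.3 t 12.75
```

>>> step_arm:
  commands:
    - [0,[40,1,10],0]
    - [0,[82,1,40],0]
    - [0,[82,1,80],0]
    - [0,[82,1,104],0]
    - [0,[80,1,104],0]
    - [0,[74,1,106],0]
    - [0,[68,1,108],0]
    - [0,[62,1,109],0]
    - [0,[56,1,111],0]
    - [0,[53,1,112],0]
    - [0,[53,1,112],0]

```text
t: 14.12
tool_pos: [0.4744, 0.1271, 0.239]
tool_rot: [3.133, 0.234, 0.001]
contact_force: [0.2, 0.9, -0.1]
opening: -0.0004
grip_force: 0.1
```

>>> step_arm:
  commands:
    - [0,[10,0,-10],0]
    - [0,[10,0,-60],0]
    - [40,[-40,0,-110],0]
    - [40,[-60,0,-120],0]
    - [40,[-60,0,-120],0]

```text
t: 14.75
tool_pos: [0.4152, 0.1183, 0.3613]
tool_rot: [-3.133, -0.234, -0.009]
contact_force: [1.3, 0.3, 0.3]
opening: 0.0343
grip_force: 0.0
```

```bash
python3 - <<'E'
from h import *
shot('wrist','w9.png');o=monitor.get_obs();print(o['t'],o['tool_pos'],o['contact_force'],o['opening'])
im=cv2.imread('pics/w9.png');c=load('w9');p=np.load('bed.npy')
for q in[(0,182,44),(0,138,44),(102,182,44),(102,138,44),(120,160,40),(0,120,24)]:
    cv2.circle(im,tuple(int(v) for v in proj(c,bed2w(p,q))[0].round()),2,(255,0,0),-1)
cv2.imwrite('pics/w9b.png',im)
E
```

```text
14.8 [0.41551233 0.11828827 0.35988982] [ 0.70112126 -0.74058396  0.24930135] 0.034265707723756846
```

View pics/w9b.png

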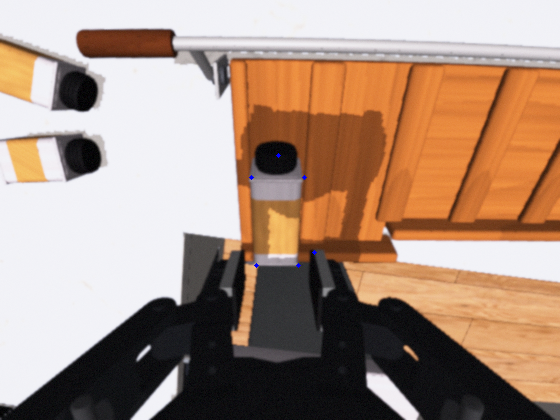

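C's foot is now at row 265, matching home. Next, fly to the remaining left tins and measure them by mask.

>>> step_arm:
  commands:
    - [80,[20,-40,-40],-10]
    - [80,[40,-80,-40],-20]
    - [80,[60,-130,-40],-30]
    - [80,[86,-180,-40],-40]
    - [80,[86,-202,-40],-50]
    - [80,[86,-202,-40],-60]
    - [80,[86,-202,-40],-70]
    - [80,[86,-202,-40],-80]
    - [80,[86,-202,-40],-80]
    - [80,[86,-202,-40],-80]

```text
t: 16.05
tool_pos: [0.4706, 0.331, 0.3975]
tool_rot: [-2.252, -2.19, 0.003]
contact_force: [-0.6, 0.2, -0.6]
opening: 0.0684
grip_force: 0.0
```

```bash
cat >> h.py <<'E'
def labels(fn,amin=150,z=.044):
    c=load(fn);im=c['im'];hsv=cv2.cvtColor(im,cv2.COLOR_RGB2HSV)
    m=cv2.inRange(hsv,(13,120,100),(24,255,255));m=cv2.morphologyEx(m,cv2.MORPH_OPEN,np.ones((3,3)))
    k=cv2.inRange(hsv,(0,0,0),(179,255,45))
    cs,_=cv2.findContours(m,cv2.RETR_EXTERNAL,cv2.CHAIN_APPROX_NONE)
    for q in cs:
        a=cv2.contourArea(q)
        if a<amin: continue
        W=onplane(c,q[:,0,:],z)[:,:2]*1000
        (ct,wh,ang)=cv2.minAreaRect(W.astype(np.float32))
        M=cv2.moments(q);u=(M['m10']/M['m00'],M['m01']/M['m00'])
        print('px',np.round(u),'area',a,'hsv',hsv[int(u[1]),int(u[0])],'ctr mm',np.round(ct,1),'wh',np.round(wh,1),'ang',round(ang,1))
def look(fn): 
    shot('wrist',fn+'.png');o=monitor.get_obs();M=R.from_rotvec(o['tool_rot']).as_matrix()
    print('t',o['t'],o['tool_pos'].round(4),'psi',np.degrees(np.arctan2(M[1,0],M[0,0])).round(1),'open',o['opening'].round(4),'F',o['contact_force'].round(1))
E
python3 - <<'E'
from h import *
print('w4');labels('w4');look('w10');labels('w10')
E
```

```text
w4
px [132. 409.] area 237.5 hsv [ 13 134 185] ctr mm [241.9 -77.9] wh [79.1 26. ] ang 64.0
px [161. 283.] area 1051.5 hsv [ 13 134 189] ctr mm [289.1 172.7] wh [106.6  42.3] ang 62.0
px [195. 254.] area 470.0 hsv [ 13 139 180] ctr mm [319.6 211.8] wh [65.1 25.6] ang 77.8
px [200. 182.] area 1686.5 hsv [ 16 165 218] ctr mm [322.4 310.6] wh [41.8 61. ] ang 4.3
px [282. 144.] area 901.0 hsv [ 17 165 216] ctr mm [410.  370.5] wh [41.4 29.3] ang 10.2
px [357. 138.] area 1978.0 hsv [ 16 163 218] ctr mm [492.6 388. ] wh [62.5 42.6] ang 78.1
px [556. 111.] area 175.0 hsv [ 19 156 194] ctr mm [710.5 454.4] wh [ 8.3 48.8] ang 24.5Traceback (most recent call last):
  File "<stdin>", line 2, in <module>
  File "h.py", line 52, in look
    print('t',o['t'],o['tool_pos'].round(4),'psi',np.degrees(np.arctan2(M[1,0],M[0,0])).round(1),'open',o['opening'].round(4),'F',o['contact_force'].round(1))
                                                                                                        ^^^^^^^^^^^^^^^^^^
AttributeError: 'float' object has no attribute 'round'
```

```bash
sed -i "s/o\['opening'\].round(4)/round(o['opening'],4)/" h.py; python3 - <<'E'
from h import *
look('w10');labels('w10',500)
E
```

```text
t 16.15 [0.4704 0.3309 0.3981] psi 88.5 open 0.0681 F [-0.1  0.1  0.1]
px [139. 397.] area 1637.5 hsv [ 13 143 180] ctr mm [257.5   2.9] wh [126.8  64.9] ang 55.7
px [218. 351.] area 690.0 hsv [ 15 165 210] ctr mm [383.8  90.1] wh [48.4 49.7] ang 89.1
px [221. 147.] area 1012.0 hsv [ 16 159 216] ctr mm [411.3 370.9] wh [42.2 29.7] ang 10.5
px [298. 128.] area 2274.5 hsv [ 16 160 220] ctr mm [494.2 388. ] wh [61.9 41.9] ang 78.5
px [523.  51.] area 697.5 hsv [120  13 224] ctr mm [727.1 460.6] wh [44.1 88.4] ang 28.8
```

>>> step_arm:
  commands:
    - [72,[30,10,60],10]
    - [72,[57,22,110],10]
    - [72,[57,22,160],10]
    - [72,[57,22,195],10]
    - [72,[57,22,205],10]
    - [72,[57,22,205],10]
    - [0,[57,22,205],10]
    - [0,[57,22,205],10]
    - [0,[57,22,205],10]
    - [0,[57,22,205],10]
  squeeze: 50

```text
t: 17.4
tool_pos: [0.4946, 0.3878, 0.1965]
tool_rot: [2.432, 1.988, 0.007]
contact_force: [0.5, -0.3, 7.2]
opening: 0.0428
grip_force: 54.1
```

>>> step_arm:
  commands:
    - [0,[0,0,-50],0]
    - [0,[0,0,-100],0]
    - [0,[0,0,-150],0]
    - [0,[0,0,-180],0]
    - [0,[0,0,-180],0]

```text
t: 18.02
tool_pos: [0.494, 0.3875, 0.3772]
tool_rot: [2.431, 1.988, 0.01]
contact_force: [0.4, 0.5, -3.0]
opening: 0.043
grip_force: 53.3
```

```bash
python3 - <<'E'
from h import *
look('w11');labels('w11',500)
p=np.load('bed.npy');q=bed2w(p,(63,80,0))[0];print(q);mv([q[0],q[1],.373],188.24);mv([q[0],q[1],q[2]+.0137+.038+.155+.03],188.24)
E
```

```text
t 18.075 [0.4935 0.3871 0.3742] psi 78.5 open 0.0434 F [-1.5 -0.8 -3.6]
px [277. 283.] area 9347.5 hsv [ 15 169 125] ctr mm [471.2 268.7] wh [155.1 101.2] ang 78.2
px [204. 217.] area 914.5 hsv [ 16 166 203] ctr mm [411.8 370.9] wh [41.7 30.7] ang 11.0
px [513.  51.] area 1458.5 hsv [117  13 214] ctr mm [743.9 471.2] wh [84.5 88.4] ang 3.0
[0.42587509 0.03966152 0.03341864]
shift [-354.    3.    1.] yaw -109.7 t 18.075
shift [-354.    3.  104.] yaw -109.7 t 18.075
```

>>> step_arm:
  commands:
    - [0,[-40,0,0],-10]
    - [0,[-90,0,0],-20]
    - [0,[-140,0,0],-30]
    - [0,[-190,0,0],-40]
    - [0,[-240,1,0],-50]
    - [0,[-290,2,0],-60]
    - [0,[-330,3,0],-70]
    - [0,[-354,3,0],-80]
    - [0,[-354,3,0],-90]
    - [0,[-354,3,0],-100]
    - [0,[-354,3,10],-110]
    - [0,[-354,3,30],-110]

```text
t: 19.58
tool_pos: [0.4257, 0.0396, 0.3411]
tool_rot: [0.235, -3.13, -0.001]
contact_force: [-0.3, 0.8, -2.8]
opening: 0.0428
grip_force: 53.2
```

>>> step_arm:
  commands:
    - [0,[0,0,20],0]
    - [0,[0,0,50],0]
    - [0,[0,0,70],0]
    - [0,[0,0,70],0]
    - [0,[0,0,70],0]

```text
t: 20.2
tool_pos: [0.426, 0.0397, 0.2732]
tool_rot: [0.234, -3.132, -0.0]
contact_force: [0.3, 0.6, -1.7]
opening: 0.0429
grip_force: 53.1
```

```bash
python3 - <<'E'
from h import *
look('w12')
p=np.load('bed.npy');q=bed2w(p,(63,80,0))[0];mv([q[0],q[1],q[2]+.0228+.016+.155],188.24)
c=load('w12');im=c['im'].copy()
for q in[(186,y,8) for y in(134,106,54,26)]+[(0,y,0) for y in(186,134,106,54)]+[(0,40,24),(32,40,24)]:
    cv2.circle(im,tuple(int(v) for v in proj(c,bed2w(p,q))[0].round()),2,(0,0,255),-1)
cv2.imwrite('pics/w12b.png',im[:,:,::-1])
E
```

```text
t 20.25 [0.4263 0.0396 0.274 ] psi -171.5 open 0.0427 F [-0.3 -1.  -1.7]
shift [ 0.  0. 47.] yaw 0.3 t 20.25
```

>>> step_arm:
  commands:
    - [0,[0,0,15],0]
    - [0,[0,0,28],0]
    - [0,[0,0,34],0]
    - [0,[0,0,39],0]
    - [0,[0,0,43],0]
    - [0,[0,0,45],0]
    - [60,[0,0,45],0]
    - [63,[0,0,45],0]
    - [65,[0,0,45],0]
    - [65,[0,0,45],0]
  squeeze: 25

```text
t: 21.5
tool_pos: [0.426, 0.0396, 0.2282]
tool_rot: [0.234, -3.132, -0.0]
contact_force: [-0.3, 0.4, 0.0]
opening: 0.0555
grip_force: 0.0
```

>>> step_arm:
  commands:
    - [65,[0,0,-20],0]
    - [65,[0,0,-60],0]
    - [65,[0,0,-120],0]
    - [65,[0,0,-120],0]
    - [65,[0,0,-120],0]

```text
t: 22.12
tool_pos: [0.4261, 0.0397, 0.3484]
tool_rot: [0.234, -3.133, -0.0]
contact_force: [-0.2, -0.5, -0.2]
opening: 0.0556
grip_force: 0.0
```

```bash
python3 - <<'E'
from h import *
look('w13');shot('side','side13.png');labels('w13',300,.06)
p=np.load('bed.npy')
for q in [(160,80,70),(158,80,16),(140,80,16),(130,80,16)]: mv(bed2w(p,q)[0]+[0,0,.173],188.24)
for y in(160,80): print('home label ctr',y,bed2w(p,(51,y,44)), proj(load('w13'),bed2w(p,(51,y,44))))
E
```

```text
t 22.175 [0.4258 0.0397 0.3473] psi -171.5 open 0.0552 F [-0.2  0.  -0.2]
px [281. 298.] area 878.0 hsv [ 13 187 230] ctr mm [524.7  58.2] wh [41.8 42.2] ang 8.4
px [231. 295.] area 452.5 hsv [ 13 182 232] ctr mm [532.3   9.3] wh [45.1 17.6] ang 4.9
px [ 45. 277.] area 2056.0 hsv [ 13 189 231] ctr mm [ 541.2 -178.4] wh [62.3 69.2] ang 83.5
px [390. 270.] area 387.5 hsv [ 13 187 235] ctr mm [485.3 163.6] wh [73.8  8.1] ang 13.6
px [177. 260.] area 316.5 hsv [ 14 183 237] ctr mm [497.  -44.5] wh [34.8 21.6] ang 8.8
px [318. 275.] area 1575.5 hsv [ 13 186 234] ctr mm [497.5  91.7] wh [93.1 28. ] ang 14.6
px [126. 268.] area 2857.0 hsv [ 12 182 227] ctr mm [513.4 -97.9] wh [65.8 97.7] ang 87.9
px [ 37. 229.] area 1412.0 hsv [ 13 190 231] ctr mm [ 491.3 -182.8] wh [39.5 50.8] ang 11.4
px [115. 218.] area 1792.0 hsv [ 13 183 231] ctr mm [ 463.9 -107.7] wh [49.1 49.2] ang 4.4
px [276. 207.] area 3729.0 hsv [ 15 168 164] ctr mm [435.1  41.7] wh [72.5 48.4] ang 8.5
px [ 34. 180.] area 1335.0 hsv [ 14 185 236] ctr mm [ 442.3 -179.7] wh [35.6 46.6] ang 8.0
px [112. 176.] area 1201.5 hsv [ 13 18
[... 219 characters left out ...]
.2] ang 8.1
px [373. 175.] area 3748.5 hsv [ 18 154 240] ctr mm [392.8 121.9] wh [70.2 47.8] ang 11.5
px [249. 141.] area 425.0 hsv [ 14 186 235] ctr mm [380.6  12. ] wh [20.5 22.9] ang 6.2
px [326. 170.] area 589.0 hsv [ 14 183 240] ctr mm [390.5  78.7] wh [67.  14.1] ang 4.9
px [176.  43.] area 20807.0 hsv [ 13 141 203] ctr mm [303.5 -56.8] wh [ 74.7 285. ] ang 2.0
shift [-76.  -0.  47.] yaw 0.3 t 22.225
shift [-88.  -1. 100.] yaw 0.3 t 22.225
shift [-71.  -0. 105.] yaw 0.3 t 22.225
shift [-61.  -0. 107.] yaw 0.3 t 22.225
home label ctr 160 [[0.39166711 0.11554205 0.07281355]] [[370.9356259  177.22260654]]
home label ctr 80 [[0.40313319 0.03636801 0.07281355]] [[275.78297682 176.70704808]]
```

C reads home (373,175 vs 371,177). A is ~25 mm up its lane, so I'll push it.

>>> step_arm:
  commands:
    - [0,[-40,0,10],0]
    - [0,[-92,0,40],0]
    - [0,[-92,0,75],0]
    - [0,[-91,0,99],0]
    - [0,[-88,0,100],0]
    - [0,[-82,0,102],0]
    - [0,[-76,0,103],0]
    - [0,[-71,0,105],0]
    - [0,[-66,0,106],0]
    - [0,[-61,0,107],0]
    - [0,[-59,0,107],0]
    - [0,[-59,0,107],0]

```text
t: 23.72
tool_pos: [0.4845, 0.0484, 0.2418]
tool_rot: [-0.234, 3.133, -0.0]
contact_force: [0.5, -0.2, -0.4]
opening: 0.0001
grip_force: 0.0
```

>>> step_arm:
  commands:
    - [0,[-10,0,-10],0]
    - [0,[-10,0,-60],0]
    - [40,[30,0,-105],0]
    - [40,[60,0,-107],0]
    - [40,[60,0,-107],0]
    - [40,[60,0,-107],0]

```text
t: 24.48
tool_pos: [0.4258, 0.0395, 0.3491]
tool_rot: [-0.234, 3.132, 0.0]
contact_force: [1.2, 0.7, -0.4]
opening: 0.0341
grip_force: 0.0
```

```bash
cat >> h.py <<'E'
def home(fn):
    c=load(fn);im=c['im'];hsv=cv2.cvtColor(im,cv2.COLOR_RGB2HSV);p=np.load('bed.npy');M,T=bedT(p)
    m=cv2.inRange(hsv,(15,100,90),(24,255,255))
    for y,x in((160,51),(80,51),(0,67),(-80,67),(-160,67)):
        # region = lane's top-face strip, bed coords at z=44
        g=np.argwhere(m>0)[:,::-1]
        W=onplane(c,g,n=M[:,2],p0=bed2w(p,(0,0,44))[0]);B=(W-T)@M*1000
        s=B[(abs(B[:,1]-y)<22)&(B[:,0]>-20)&(B[:,0]<150)]
        if len(s)>300: print('lane',y,'label x',np.percentile(s[:,0],[3,97]).round(1),'mid off',(np.percentile(s[:,0],[3,97]).mean()-x).round(1),'y',np.percentile(s[:,1],[3,97]).round(1),len(s))
E
python3 - <<'E'
from h import *
print('w9');home('w9');look('w14');home('w14')
E
```

```text
w9
lane 160 label x [18.7 75.8] mid off -3.8 y [141.8 180.1] 2022
t 24.525 [0.4259 0.0395 0.3487] psi -171.5 open 0.0342 F [-0.2 -0.4 -0.3]
lane 160 label x [19.9 78.8] mid off -1.7 y [141.  180.7] 3725
lane 80 label x [19.6 77.3] mid off -2.5 y [ 60.8 100.5] 3561
```

>>> step_arm:
  commands:
    - [72,[0,40,-20],10]
    - [72,[0,80,-20],20]
    - [72,[-10,130,-20],30]
    - [72,[-20,180,-20],40]
    - [72,[-24,230,-20],50]
    - [72,[-24,259,-20],60]
    - [72,[-24,259,-20],70]
    - [72,[-24,259,-20],80]
    - [72,[-24,259,-20],88]
    - [72,[-24,259,-20],88]
    - [72,[-24,259,-20],88]

```text
t: 25.9
tool_pos: [0.4108, 0.2994, 0.3682]
tool_rot: [-2.005, -2.418, 0.001]
contact_force: [-0.2, -0.4, -0.2]
opening: 0.0614
grip_force: 0.0
```

```bash
python3 - <<'E'
from h import *
look('w15');labels('w15',700);mv([.4115,.3705,.193],100.5)
E
```

```text
t 25.95 [0.4107 0.2993 0.3683] psi 100.6 open 0.0612 F [ 0.9  0.4 -0.3]
px [229. 343.] area 1172.5 hsv [ 16 167 209] ctr mm [389.8  92.5] wh [60.4 52.8] ang 6.1
px [151. 280.] area 1259.5 hsv [ 13 130 184] ctr mm [293.1 172.3] wh [104.   38.5] ang 66.8
px [290. 118.] area 1355.5 hsv [ 16 166 210] ctr mm [409.9 370.3] wh [41.1 29.3] ang 10.7
shift [ 70.  14. 175.] yaw 0.1 t 25.95
```

>>> step_arm:
  commands:
    - [72,[40,8,60],0]
    - [72,[70,13,110],0]
    - [72,[70,13,150],0]
    - [72,[70,13,170],0]
    - [72,[70,13,175],0]
    - [72,[70,13,175],0]
    - [0,[70,13,175],0]
    - [0,[70,13,175],0]
    - [0,[70,13,175],0]
    - [0,[70,13,175],0]
  squeeze: 50

```text
t: 27.2
tool_pos: [0.4115, 0.371, 0.1962]
tool_rot: [2.007, 2.415, 0.006]
contact_force: [0.5, -1.2, 6.3]
opening: 0.0431
grip_force: 53.8
```

>>> step_arm:
  commands:
    - [0,[0,0,-50],0]
    - [0,[0,0,-100],0]
    - [0,[0,0,-150],0]
    - [0,[0,0,-180],0]
    - [0,[0,0,-180],0]

```text
t: 27.82
tool_pos: [0.4109, 0.3707, 0.3772]
tool_rot: [2.007, 2.415, 0.01]
contact_force: [0.3, 0.1, -1.1]
opening: 0.043
grip_force: 53.1
```

```bash
python3 - <<'E'
from h import *
look('w16')
p=np.load('bed.npy')
for y in(0,-80,-160):
  q=bed2w(p,(77,y,0))[0];print(y,q);mv([q[0],q[1],.373],188.24)
  print('hover/aligned TCP z',q[2]+.0137+.038+.155+.03,q[2]+.0228+.016+.155)
E
```

```text
t 27.875 [0.4104 0.3703 0.3744] psi 100.5 open 0.0432 F [ 0.3 -0.1 -1. ]
0 [ 0.45072452 -0.03757433  0.03704211]
shift [-408.  -35.    1.] yaw -87.7 t 27.875
hover/aligned TCP z 0.2737421069845364 0.2308421069845364
-80 [ 0.4621906  -0.11674837  0.03704211]
shift [-488.  -38.    1.] yaw -87.7 t 27.875
hover/aligned TCP z 0.2737421069845364 0.2308421069845364
-160 [ 0.47365668 -0.19592241  0.03704211]
shift [-568.  -41.    1.] yaw -87.7 t 27.875
hover/aligned TCP z 0.2737421069845364 0.2308421069845364
```

>>> step_arm:
  commands:
    - [0,[-40,0,0],-10]
    - [0,[-90,-10,0],-20]
    - [0,[-140,-20,0],-30]
    - [0,[-190,-30,0],-40]
    - [0,[-240,-35,0],-50]
    - [0,[-290,-35,0],-60]
    - [0,[-340,-35,0],-70]
    - [0,[-390,-35,0],-80]
    - [0,[-408,-35,20],-88]
    - [0,[-408,-35,50],-88]
    - [0,[-408,-35,80],-88]
    - [0,[-408,-35,100],-88]

```text
t: 29.38
tool_pos: [0.4489, -0.0369, 0.269]
tool_rot: [0.233, -3.126, -0.003]
contact_force: [0.1, 0.3, -1.7]
opening: 0.0428
grip_force: 53.0
```

>>> step_arm:
  commands:
    - [0,[0,0,0],0]
    - [0,[0,0,15],0]
    - [0,[0,0,28],0]
    - [0,[0,0,34],0]
    - [0,[0,0,39],0]
    - [0,[0,0,42],0]
    - [60,[0,0,43],0]
    - [63,[0,0,43],0]
    - [65,[0,0,43],0]
    - [65,[0,0,43],0]
  squeeze: 25

```text
t: 30.62
tool_pos: [0.4506, -0.0371, 0.2304]
tool_rot: [0.234, -3.132, -0.0]
contact_force: [-0.0, -0.2, 0.6]
opening: 0.0557
grip_force: 0.0
```

>>> step_arm:
  commands:
    - [65,[0,0,-20],0]
    - [65,[0,0,-60],0]
    - [65,[0,0,-120],0]
    - [65,[0,0,-120],0]
    - [65,[0,0,-120],0]

```text
t: 31.25
tool_pos: [0.4506, -0.0371, 0.3505]
tool_rot: [-0.234, 3.133, 0.0]
contact_force: [-0.4, 0.8, -1.1]
opening: 0.0554
grip_force: 0.0
```

```bash
python3 - <<'E'
from h import *
look('w17');home('w17')
p=np.load('bed.npy')
for q in [(160,0,70),(158,0,16),(140,0,16),(130,0,16)]: mv(bed2w(p,q)[0]+[0,0,.173],188.24)
E
```

```text
t 31.3 [ 0.4503 -0.037   0.3494] psi -171.4 open 0.0554 F [-0.6 -0.4  0.3]
lane 160 label x [19.8 78.8] mid off -1.7 y [140.8 180.7] 3633
lane 80 label x [19.5 78.4] mid off -2.1 y [ 60.5 100.7] 3781
lane 0 label x [ 72.1 100.6] mid off 19.3 y [-20.1  20.1] 1678
shift [-62.  -1.  50.] yaw 0.3 t 31.3
shift [-75.  -1. 103.] yaw 0.3 t 31.3
shift [-57.  -1. 107.] yaw 0.3 t 31.3
shift [-48.  -1. 110.] yaw 0.3 t 31.3
```

>>> step_arm:
  commands:
    - [0,[-40,-1,10],0]
    - [0,[-78,-1,43],0]
    - [0,[-78,-1,78],0]
    - [0,[-78,-1,102],0]
    - [0,[-75,-1,103],0]
    - [0,[-69,-1,105],0]
    - [0,[-63,-1,106],0]
    - [0,[-57,-1,108],0]
    - [0,[-52,-1,109],0]
    - [0,[-48,-1,110],0]
    - [0,[-46,-1,110],0]
    - [0,[-46,-1,110],0]

```text
t: 32.8
tool_pos: [0.4963, -0.0313, 0.2407]
tool_rot: [-0.234, 3.133, 0.0]
contact_force: [-0.1, -0.9, -0.8]
opening: 0.0003
grip_force: 0.0
```

>>> step_arm:
  commands:
    - [0,[-10,0,-10],0]
    - [0,[-10,0,-60],0]
    - [40,[30,0,-105],0]
    - [40,[50,0,-107],0]
    - [40,[50,0,-107],0]
    - [40,[50,0,-107],0]

```text
t: 33.55
tool_pos: [0.4474, -0.0387, 0.3477]
tool_rot: [-0.234, 3.133, 0.0]
contact_force: [0.9, 0.5, -0.2]
opening: 0.0343
grip_force: 0.0
```

```bash
python3 - <<'E'
from h import *
look('w18');home('w18');shot('side','side18.png')
labels('side18',60);mv([.45,-.36,.40],60)
E
```

```text
t 33.6 [ 0.4474 -0.0386  0.3473] psi -171.4 open 0.0345 F [-0.1 -0.1  0.4]
lane 160 label x [19.9 78.3] mid off -1.9 y [140.8 180.7] 3650
lane 80 label x [19.1 78.5] mid off -2.2 y [ 60.5 100.7] 3845
lane 0 label x [50.  78.1] mid off -2.9 y [-19.3  20.4] 1872
px [395. 418.] area 72.0 hsv [ 14 132 174] ctr mm [-146.2 -302.4] wh [ 6.3 71.5] ang 5.3
px [349. 416.] area 260.0 hsv [ 15 129 178] ctr mm [-149.3 -211.2] wh [ 17.  104.7] ang 5.1
px [502. 404.] area 2825.0 hsv [ 14 134 175] ctr mm [ -87.7 -523.2] wh [ 80.4 229.3] ang 5.6
px [483. 374.] area 149.5 hsv [ 14 122 184] ctr mm [ -30.3 -497.9] wh [24.5 51.7] ang 5.6
px [521. 373.] area 337.0 hsv [ 14 134 170] ctr mm [ -15.6 -582.8] wh [ 32.2 120.8] ang 5.7
px [518. 342.] area 1121.0 hsv [ 15 119 186] ctr mm [  73.8 -598.5] wh [ 86.6 193. ] ang 3.8
px [529. 312.] area 1201.5 hsv [ 13 131 175] ctr mm [ 160.6 -648.9] wh [ 80.1 182.3] ang 1.6
px [410. 237.] area 153.5 hsv [ 16 143 216] ctr mm [ 423.9 -399.6] wh [35.2 97.3] ang 67.2
px [262. 224.] area 209.5 hsv [ 16 138 218] ctr mm [437.1  42.7] wh [71.2 45.7] ang 5.6
px [235. 225.] area 221.0 hsv [ 16 142 221] ctr mm [428.2 123.4] wh [74.4 46.1] ang 9.5
px [289. 219.] area 87.5 hsv [ 16 142 222] ctr mm [472.8 -38.9] wh [34.1 44. ] ang 5.2
px [529. 220.] area 6784.0 hsv [ 14 146 177] ctr mm [ 556.4 -746.6] wh [226.5 664.8] ang 70.6
shift [  45. -318.  -53.] yaw 128.6 t 33.65
```

>>> step_arm:
  commands:
    - [72,[5,-40,-50],10]
    - [72,[15,-90,-50],20]
    - [72,[25,-140,-50],30]
    - [72,[30,-190,-50],40]
    - [72,[40,-240,-50],50]
    - [72,[51,-290,-50],60]
    - [72,[51,-340,-50],70]
    - [72,[51,-357,-50],80]
    - [72,[51,-357,-50],90]
    - [72,[51,-357,-50],98]
    - [72,[51,-357,-50],98]
    - [72,[51,-357,-50],98]

```text
t: 35.15
tool_pos: [0.4498, -0.3994, 0.3971]
tool_rot: [-2.208, -2.234, -0.0]
contact_force: [0.2, 0.6, 0.8]
opening: 0.0617
grip_force: 0.0
```

```bash
python3 - <<'E'
from h import *
look('w19');labels('w19',400);print(monitor.get_obs()['q'].round(2))
cv2.imwrite('pics/w19b.png',cv2.imread('pics/w19.png'))
E
```

```text
t 35.2 [ 0.4497 -0.3993  0.3973] psi 90.7 open 0.0615 F [ 0.4 -0.6  0.3]
px [541. 380.] area 1644.0 hsv [ 13 163 167] ctr mm [ 866.4 -704.2] wh [ 61.1 178.4] ang 46.1
px [ 59. 314.] area 479.0 hsv [ 14 125 179] ctr mm [ 161. -584.] wh [108.8  28.1] ang 83.3
px [ 40. 305.] area 1929.0 hsv [ 14 135 182] ctr mm [ 137.8 -567.6] wh [231.1  46.8] ang 76.2
px [280. 191.] area 849.5 hsv [ 14 167 131] ctr mm [ 452.6 -409.4] wh [42.1 29.3] ang 1.9
px [238. 173.] area 947.5 hsv [ 15 171 125] ctr mm [ 407.5 -388.8] wh [29.8 42.5] ang 85.5
px [ 19. 143.] area 812.0 hsv [ 13 126 180] ctr mm [ 166.5 -349. ] wh [34.2 88.6] ang 3.3
px [128. 120.] area 9386.0 hsv [ 13 146 168] ctr mm [ 291.1 -353.1] wh [212.1 105.6] ang 88.1
px [ 79. 188.] area 15747.5 hsv [ 14 128 179] ctr mm [ 230.2 -410.4] wh [119.6 367.7] ang 2.5
[-0.85  0.    1.68  0.    1.46 -0.86]
```

View pics/w19b.png

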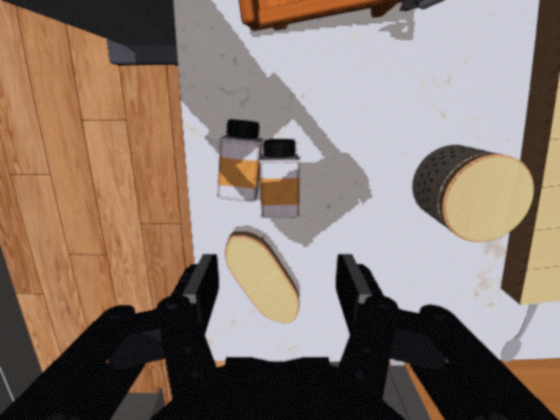

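The view shows that D was knocked: it now touches E. D's label is at (280,191), E's at (238,173), caps at (280,148) and (242,129), with the brush below at (260,280). E's cap sticks out ~20 mm past D's, so I'll grip E by its cap, drag it clear along +y, and regrasp.

```bash
python3 - <<'E'
from h import *
c=load('w19');hsv=cv2.cvtColor(c['im'],cv2.COLOR_RGB2HSV);m=cv2.inRange(hsv,(0,0,0),(179,255,50))[100:165,215:310]
cs,_=cv2.findContours(m,cv2.RETR_EXTERNAL,cv2.CHAIN_APPROX_NONE)
for q in cs:
    if cv2.contourArea(q)>100:
        W=onplane(c,(q[:,0]+[215,100]).astype(float),.034)*1000;print(W.min(0)[:2].round(),W.max(0)[:2].round())
E
```

```text
[ 435. -373.] [ 469. -354.]
[ 395. -353.] [ 429. -333.]
```

>>> step_arm:
  commands:
    - [55,[40,-25,50],5]
    - [55,[63,-37,100],5]
    - [55,[63,-37,150],5]
    - [55,[63,-37,190],5]
    - [55,[63,-37,210],5]
    - [55,[63,-37,218],5]
    - [55,[63,-37,218],5]

```text
t: 36.08
tool_pos: [0.412, -0.3367, 0.1798]
tool_rot: [-2.305, -2.134, 0.0]
contact_force: [0.4, -0.8, 0.1]
opening: 0.047
grip_force: 0.0
```

>>> step_arm:
  commands:
    - [0,[0,0,0],0]
    - [0,[0,0,0],0]
    - [0,[0,0,0],0]
    - [0,[10,-3,0],0]
    - [0,[20,-5,0],0]
    - [0,[30,-8,0],0]
    - [0,[40,-11,0],0]
    - [0,[50,-13,0],0]
    - [0,[60,-13,0],0]
    - [0,[60,-13,0],0]
  squeeze: 30

```text
t: 37.33
tool_pos: [0.4038, -0.2752, 0.1806]
tool_rot: [2.305, 2.134, -0.0]
contact_force: [-0.8, -0.9, 8.5]
opening: 0.0349
grip_force: 30.6
```

>>> step_arm:
  commands:
    - [60,[0,0,0],0]
    - [60,[0,0,0],0]
    - [72,[0,0,-50],0]
    - [72,[-30,0,-100],0]
    - [72,[-70,5,-150],0]
    - [72,[-90,10,-180],0]
    - [72,[-90,10,-180],0]
    - [72,[-90,10,-180],0]

```text
t: 38.33
tool_pos: [0.4062, -0.3654, 0.3574]
tool_rot: [-2.303, -2.131, -0.001]
contact_force: [-0.5, -0.5, -0.1]
opening: 0.0612
grip_force: 0.0
```

```bash
python3 - <<'E'
from h import *
look('w20');labels('w20',500)
E
```

```text
t 38.375 [ 0.4061 -0.3652  0.3568] psi 85.6 open 0.0613 F [-0.5 -0.2  0.4]
px [547. 394.] area 668.0 hsv [ 13 167 163] ctr mm [ 755.2 -674.7] wh [ 36.1 100.9] ang 41.8
px [146. 391.] area 1232.0 hsv [ 13 135 179] ctr mm [ 223.2 -616. ] wh [108.7  49.6] ang 52.6
px [227. 334.] area 522.0 hsv [ 14 136 186] ctr mm [ 337.5 -529.3] wh [88.5 30.8] ang 70.4
px [ 64. 310.] area 1329.5 hsv [ 13 136 171] ctr mm [ 149.9 -489.2] wh [144.2  43.3] ang 74.3
px [327. 231.] area 971.5 hsv [ 15 175 130] ctr mm [ 453.1 -409.6] wh [40.9 30.1] ang 1.0
px [ 40. 189.] area 664.5 hsv [ 14 130 182] ctr mm [ 172.9 -339.8] wh [51.  48.9] ang 50.9
px [267. 155.] area 1309.0 hsv [ 16 165 212] ctr mm [ 398.6 -327.6] wh [29.7 42.2] ang 82.8
px [ 11. 131.] area 593.5 hsv [ 13 149 168] ctr mm [ 157.5 -285.5] wh [19.5 55.7] ang 0.5
px [203. 134.] area 733.0 hsv [ 13 141 176] ctr mm [ 339.7 -305.1] wh [95.5 12.1] ang 89.7
px [111. 172.] area 26471.0 hsv [ 14 122 201] ctr mm [ 249.1 -358. ] wh [284.5 152.5] ang 88.4
```

>>> step_arm:
  commands:
    - [72,[20,-6,50],3]
    - [72,[37,-10,100],3]
    - [72,[37,-10,140],3]
    - [72,[37,-10,158],3]
    - [72,[37,-10,164],3]
    - [72,[37,-10,164],3]
    - [0,[37,-10,164],3]
    - [0,[37,-10,164],3]
    - [0,[37,-10,164],3]
    - [0,[37,-10,164],3]
  squeeze: 50

```text
t: 39.62
tool_pos: [0.4003, -0.3296, 0.1977]
tool_rot: [2.358, 2.07, -0.0]
contact_force: [0.9, 0.1, 6.4]
opening: 0.0428
grip_force: 54.0
```

>>> step_arm:
  commands:
    - [0,[0,0,-50],0]
    - [0,[0,0,-100],0]
    - [0,[0,0,-130],0]
    - [0,[0,0,-130],0]

```text
t: 40.12
tool_pos: [0.4, -0.3292, 0.3286]
tool_rot: [2.357, 2.068, 0.0]
contact_force: [1.8, 0.1, -1.9]
opening: 0.0427
grip_force: 53.3
```

```bash
python3 - <<'E'
from h import *
look('w21')
p=np.load('bed.npy');q=bed2w(p,(77,-80,0))[0];mv([q[0],q[1],.274],8.24)
E
```

```text
t 40.175 [ 0.3995 -0.3287  0.326 ] psi 82.5 open 0.0429 F [ 0.2  0.9 -2.3]
shift [218.  35.  52.] yaw 74.3 t 40.175
```

>>> step_arm:
  commands:
    - [0,[40,10,0],10]
    - [0,[80,20,0],20]
    - [0,[130,30,0],30]
    - [0,[180,35,0],40]
    - [0,[218,35,0],50]
    - [0,[218,35,10],60]
    - [0,[218,35,25],70]
    - [0,[218,35,40],74]
    - [0,[218,35,50],74]
    - [0,[218,35,50],74]

```text
t: 41.42
tool_pos: [0.4616, -0.1168, 0.2732]
tool_rot: [-3.131, -0.235, 0.007]
contact_force: [-0.2, 1.2, -1.3]
opening: 0.043
grip_force: 53.2
```

```bash
python3 - <<'E'
from h import *
look('w22')
p=np.load('bed.npy');q=bed2w(p,(77,-80,0))[0];mv([q[0],q[1],.2308],8.24)
E
```

```text
t 41.475 [ 0.4621 -0.117   0.2745] psi 8.6 open 0.0429 F [-1.1  0.4 -1.1]
shift [ 0. -0. 44.] yaw 0.3 t 41.475
```

>>> step_arm:
  commands:
    - [0,[0,0,15],0]
    - [0,[0,0,28],0]
    - [0,[0,0,34],0]
    - [0,[0,0,39],0]
    - [0,[0,0,42],0]
    - [0,[0,0,43],0]
    - [60,[0,0,43],0]
    - [63,[0,0,43],0]
    - [65,[0,0,43],0]
    - [65,[0,0,43],0]
  squeeze: 25

```text
t: 42.72
tool_pos: [0.4623, -0.1169, 0.2322]
tool_rot: [-3.132, -0.234, 0.001]
contact_force: [0.8, 0.4, 0.0]
opening: 0.0559
grip_force: 0.0
```

>>> step_arm:
  commands:
    - [65,[0,0,-20],0]
    - [65,[0,0,-60],0]
    - [65,[0,0,-120],0]
    - [65,[0,0,-120],0]
    - [65,[0,0,-120],0]

```text
t: 43.35
tool_pos: [0.4624, -0.117, 0.3524]
tool_rot: [-3.133, -0.234, 0.0]
contact_force: [-0.2, 0.8, -0.3]
opening: 0.0553
grip_force: 0.0
```

```bash
python3 - <<'E'
from h import *
look('w23');home('w23')
p=np.load('bed.npy')
for q in [(160,-80,70),(158,-80,16),(140,-80,16),(130,-80,16)]: mv(bed2w(p,q)[0]+[0,0,.173],8.24)
E
```

```text
t 43.4 [ 0.4621 -0.1169  0.3512] psi 8.5 open 0.0555 F [-0.8 -0.8 -0.1]
lane 160 label x [18.7 76.9] mid off -3.2 y [140.8 179.9] 1954
lane 80 label x [18.  75.6] mid off -4.2 y [ 60.4 100.7] 2247
lane 0 label x [48.3 76. ] mid off -4.8 y [-19.2  20.7] 1162
lane -80 label x [-17.9  95.3] mid off -28.3 y [-100.3  -61.2] 1593
shift [62.  0. 52.] yaw 0.3 t 43.4
shift [ 74.   0. 105.] yaw 0.3 t 43.4
shift [ 57.   0. 109.] yaw 0.3 t 43.4
shift [ 47.   0. 112.] yaw 0.3 t 43.4
```

>>> step_arm:
  commands:
    - [0,[40,0,10],0]
    - [0,[77,0,45],0]
    - [0,[77,0,80],0]
    - [0,[77,0,104],0]
    - [0,[74,0,105],0]
    - [0,[68,0,107],0]
    - [0,[62,0,108],0]
    - [0,[57,0,110],0]
    - [0,[52,0,111],0]
    - [0,[47,0,112],0]
    - [0,[45,0,112],0]
    - [0,[45,0,112],0]

```text
t: 44.9
tool_pos: [0.5069, -0.1104, 0.2407]
tool_rot: [3.133, 0.234, 0.0]
contact_force: [0.9, -0.9, 0.7]
opening: -0.0001
grip_force: 0.0
```

>>> step_arm:
  commands:
    - [0,[10,0,-10],0]
    - [0,[10,0,-60],0]
    - [40,[-30,0,-105],0]
    - [40,[-50,0,-107],0]
    - [40,[-50,0,-107],0]
    - [40,[-50,0,-107],0]

```text
t: 45.65
tool_pos: [0.4581, -0.1177, 0.3477]
tool_rot: [-3.133, -0.234, -0.0]
contact_force: [-0.3, 0.0, -0.5]
opening: 0.034
grip_force: 0.0
```

```bash
python3 - <<'E'
from h import *
look('w24');home('w24');mv([.453,-.43,.37],91)
E
```

```text
t 45.7 [ 0.4581 -0.1177  0.3473] psi 8.6 open 0.0339 F [0.  0.5 0.5]
lane 160 label x [18.3 76.2] mid off -3.7 y [140.4 179.4] 1886
lane 80 label x [17.6 75.9] mid off -4.3 y [ 60.4 100.7] 2370
lane 0 label x [48.5 76.3] mid off -4.6 y [-19.1  20.7] 1235
lane -80 label x [-17.6  74.8] mid off -38.4 y [-100.6  -60.8] 1624
shift [-52. 308. -23.] yaw -82.4 t 45.7
```

>>> step_arm:
  commands:
    - [72,[0,40,-23],-10]
    - [72,[-10,90,-23],-20]
    - [72,[-20,140,-23],-30]
    - [72,[-30,190,-23],-40]
    - [72,[-40,240,-23],-50]
    - [72,[-52,290,-23],-60]
    - [72,[-52,308,-23],-70]
    - [72,[-52,308,-23],-80]
    - [72,[-52,308,-23],-82]
    - [72,[-52,308,-23],-82]
    - [72,[-52,308,-23],-82]

```text
t: 47.08
tool_pos: [0.4521, -0.4298, 0.3705]
tool_rot: [-2.211, -2.231, -0.0]
contact_force: [-0.4, -0.6, -0.3]
opening: 0.0616
grip_force: 0.0
```

```bash
python3 - <<'E'
from h import *
look('w25');labels('w25',700);mv([.453,-.4096,.193],91)
E
```

```text
t 47.125 [ 0.4521 -0.4298  0.3707] psi 90.5 open 0.0616 F [ 1.  -0.1 -1.8]
px [540. 379.] area 1721.0 hsv [ 13 171 161] ctr mm [ 833.3 -701. ] wh [ 58.2 165. ] ang 46.7
px [ 37. 313.] area 2113.5 hsv [ 12 133 186] ctr mm [ 156.6 -597.2] wh [180.1  53. ] ang 77.7
px [278. 170.] area 1129.0 hsv [ 16 163 206] ctr mm [ 453.7 -409.8] wh [41.4 29.6] ang 0.5
px [ 89. 158.] area 27996.5 hsv [ 13 123 190] ctr mm [ 269.5 -429.5] wh [169.3 350.3] ang 4.3
shift [ 20.   1. 178.] yaw -0.5 t 47.125
```

>>> step_arm:
  commands:
    - [72,[20,1,50],0]
    - [72,[21,1,100],0]
    - [72,[21,1,150],0]
    - [72,[21,1,172],0]
    - [72,[21,1,178],0]
    - [72,[21,1,178],0]
    - [0,[21,1,178],0]
    - [0,[21,1,178],0]
    - [0,[21,1,178],0]
    - [0,[21,1,178],0]
  squeeze: 50

```text
t: 48.38
tool_pos: [0.4536, -0.4101, 0.1954]
tool_rot: [2.208, 2.229, -0.001]
contact_force: [0.3, 0.0, 6.9]
opening: 0.043
grip_force: 53.7
```

>>> step_arm:
  commands:
    - [0,[0,0,-50],0]
    - [0,[0,0,-100],0]
    - [0,[0,0,-130],0]
    - [0,[0,0,-130],0]

```text
t: 48.88
tool_pos: [0.4533, -0.4097, 0.3264]
tool_rot: [2.206, 2.227, -0.001]
contact_force: [0.5, 0.5, -1.9]
opening: 0.0428
grip_force: 53.0
```

```bash
python3 - <<'E'
from h import *
look('w26')
p=np.load('bed.npy');q=bed2w(p,(77,-160,0))[0];mv([q[0],q[1],.274],8.24)
E
```

```text
t 48.925 [ 0.4527 -0.4092  0.3235] psi 90.5 open 0.0426 F [ 0.2 -0.1 -1.7]
shift [213.  23.  49.] yaw 82.3 t 48.925
```

>>> step_arm:
  commands:
    - [0,[40,10,0],10]
    - [0,[80,20,0],20]
    - [0,[130,23,0],30]
    - [0,[180,23,0],40]
    - [0,[213,23,0],50]
    - [0,[213,23,10],60]
    - [0,[213,23,25],70]
    - [0,[213,23,40],80]
    - [0,[213,23,48],82]
    - [0,[213,23,48],82]
    - [0,[213,23,48],82]

```text
t: 50.3
tool_pos: [0.4737, -0.196, 0.2748]
tool_rot: [3.133, 0.236, 0.0]
contact_force: [-0.4, 0.5, -0.3]
opening: 0.043
grip_force: 53.0
```

```bash
python3 - <<'E'
from h import *
look('w27')
p=np.load('bed.npy');q=bed2w(p,(77,-160,0))[0];mv([q[0],q[1],.2308],8.24)
E
```

```text
t 50.35 [ 0.4738 -0.196   0.2751] psi 8.6 open 0.0428 F [ 0.9  0.1 -0.8]
shift [-0. -0. 44.] yaw 0.4 t 50.35
```

Same sequence as the previous lane, including the push.

>>> step_arm:
  commands:
    - [0,[0,0,15],0]
    - [0,[0,0,28],0]
    - [0,[0,0,34],0]
    - [0,[0,0,39],0]
    - [0,[0,0,42],0]
    - [0,[0,0,43],0]
    - [60,[0,0,43],0]
    - [63,[0,0,43],0]
    - [65,[0,0,43],0]
    - [65,[0,0,43],0]
  squeeze: 25

```text
t: 51.6
tool_pos: [0.4735, -0.1957, 0.2311]
tool_rot: [-3.132, -0.234, 0.001]
contact_force: [-0.5, 0.7, 0.1]
opening: 0.0557
grip_force: 0.0
```

>>> step_arm:
  commands:
    - [65,[0,0,-20],0]
    - [65,[0,0,-60],0]
    - [65,[0,0,-120],0]
    - [65,[0,0,-120],0]
    - [65,[0,0,-120],0]

```text
t: 52.22
tool_pos: [0.4736, -0.1958, 0.3514]
tool_rot: [-3.133, -0.234, 0.0]
contact_force: [0.8, -0.6, 0.2]
opening: 0.0556
grip_force: 0.0
```

```bash
python3 - <<'E'
from h import *
look('w28');home('w28')
p=np.load('bed.npy')
for q in [(158,-160,16),(140,-160,16),(130,-160,16)]: mv(bed2w(p,q)[0]+[0,0,.173],8.24)
E
```

```text
t 52.275 [ 0.4733 -0.1956  0.3502] psi 8.6 open 0.0555 F [ 0.4 -0.2  0.2]
lane 80 label x [17.7 76. ] mid off -4.1 y [60.2 99.9] 1987
lane 0 label x [48.  76.7] mid off -4.6 y [-19.9  20.7] 1222
lane -80 label x [47.9 75.1] mid off -5.5 y [-99.8 -60.6] 980
lane -160 label x [-17.4  91.3] mid off -30.0 y [-180.6 -141.3] 1247
shift [ 75.   1. 104.] yaw 0.3 t 52.275
shift [ 57.   1. 108.] yaw 0.3 t 52.275
shift [ 48.   1. 111.] yaw 0.3 t 52.275
```

>>> step_arm:
  commands:
    - [0,[40,0,10],0]
    - [0,[77,0,45],0]
    - [0,[77,0,80],0]
    - [0,[77,0,103],0]
    - [0,[74,0,104],0]
    - [0,[68,0,106],0]
    - [0,[62,0,107],0]
    - [0,[57,0,109],0]
    - [0,[52,0,110],0]
    - [0,[47,0,111],0]
    - [0,[45,0,111],0]
    - [0,[45,0,111],0]

```text
t: 53.78
tool_pos: [0.518, -0.1893, 0.2407]
tool_rot: [3.133, 0.234, 0.0]
contact_force: [-0.0, -0.4, -0.0]
opening: -0.0001
grip_force: 0.0
```

>>> step_arm:
  commands:
    - [0,[10,0,-10],0]
    - [0,[10,0,-60],0]
    - [40,[-30,-30,-105],0]
    - [40,[-50,-70,-107],0]
    - [40,[-50,-100,-107],0]
    - [40,[-50,-120,-107],0]
    - [40,[-50,-120,-107],0]
    - [40,[-50,-120,-107],0]

```text
t: 54.78
tool_pos: [0.4513, -0.0783, 0.3483]
tool_rot: [3.132, 0.234, 0.001]
contact_force: [0.6, 1.2, 0.4]
opening: 0.0339
grip_force: 0.0
```

```bash
python3 - <<'E'
from h import *
look('w29');home('w29');mv([.50,.226,.37],98.5)
E
```

```text
t 54.825 [ 0.4513 -0.0785  0.3482] psi 8.5 open 0.0339 F [-1.4  0.1  0.4]
lane 160 label x [18.2 76.5] mid off -3.6 y [140.8 180.7] 2292
lane 80 label x [18. 76.] mid off -4.0 y [ 60.4 100.7] 2433
lane 0 label x [48.2 75.6] mid off -5.1 y [-20.   20.1] 1183
lane -80 label x [-16.   73.8] mid off -38.1 y [-100.   -59.9] 1260
lane -160 label x [46.  75.2] mid off -6.4 y [-180.7 -140.6] 1290
shift [  93. -294.  -22.] yaw -90.0 t 54.825
```

All five read home, at consistent label positions. Now the keeper.

>>> step_arm:
  commands:
    - [45,[10,-40,-50],-10]
    - [45,[25,-90,-50],-20]
    - [45,[40,-140,-50],-30]
    - [45,[60,-190,-50],-40]
    - [45,[80,-240,-50],-50]
    - [45,[93,-290,-50],-60]
    - [45,[93,-294,-50],-70]
    - [45,[93,-294,-50],-80]
    - [45,[93,-294,-50],-90]
    - [45,[93,-294,-50],-90]
    - [45,[93,-294,-50],-90]

```text
t: 56.2
tool_pos: [0.4996, 0.2262, 0.3976]
tool_rot: [-2.053, -2.377, 0.0]
contact_force: [-0.6, -0.9, -0.4]
opening: 0.0382
grip_force: 0.0
```

```bash
python3 - <<'E'
from h import *
look('w30');mv([.519,.226,.295],98.3)
c=load('w30');hsv=cv2.cvtColor(c['im'],cv2.COLOR_RGB2HSV);m=cv2.inRange(hsv,(0,90,20),(14,255,110))
cs,_=cv2.findContours(m,cv2.RETR_EXTERNAL,cv2.CHAIN_APPROX_NONE)
for q in cs:
    if cv2.contourArea(q)>300:
        W=onplane(c,q[:,0].astype(float),.147)*1000;r=cv2.minAreaRect(W[:,:2].astype(np.float32));print(cv2.boundingRect(q),r)
E
```

```text
t 56.25 [0.4994 0.2263 0.3976] psi 98.4 open 0.0387 F [-0.6  0.8  0.2]
shift [ -3.  19. 103.] yaw 0.1 t 56.25
(382, 398, 40, 21) ((660.7991333007812, 35.53923797607422), (22.621471405029297, 49.97580337524414), 50.530029296875)
(531, 311, 29, 73) ((781.4329833984375, 120.93972778320312), (27.262859344482422, 97.45539855957031), 27.487342834472656)
(140, 234, 151, 130) ((471.19384765625, 139.61676025390625), (68.23594665527344, 168.82662963867188), 39.01836395263672)
(117, 215, 160, 29) ((436.0729064941406, 206.77908325195312), (131.28805541992188, 23.75973129272461), 11.22520637512207)
(370, 204, 40, 36) ((589.2881469726562, 233.36264038085938), (31.008617401123047, 29.929250717163086), 8.322602272033691)
(290, 183, 20, 66) ((517.562255859375, 227.35154724121094), (13.620854377746582, 54.72114562988281), 7.431466102600098)
```

>>> step_arm:
  commands:
    - [45,[0,19,50],0]
    - [45,[0,19,85],0]
    - [45,[0,19,102],0]
    - [45,[0,19,102],0]
    - [0,[0,19,102],0]
    - [0,[0,19,102],0]
    - [0,[0,19,102],0]
    - [0,[0,19,102],0]
  squeeze: 40

```text
t: 57.25
tool_pos: [0.518, 0.2296, 0.2979]
tool_rot: [2.05, 2.38, 0.001]
contact_force: [-6.4, -1.5, 6.5]
opening: 0.0145
grip_force: 39.3
```

>>> step_arm:
  commands:
    - [0,[0,-12,-1],0]
    - [0,[0,-25,1],0]
    - [0,[0,-37,6],0]
    - [0,[0,-47,14],0]
    - [0,[0,-55,24],0]
    - [0,[0,-60,36],0]
    - [0,[0,-62,49],0]
    - [0,[0,-60,62],0]
    - [0,[0,-60,66],0]
    - [0,[0,-60,66],0]
    - [0,[0,-60,66],0]

```text
t: 58.62
tool_pos: [0.4572, 0.221, 0.2294]
tool_rot: [-2.048, -2.377, 0.003]
contact_force: [-6.0, 3.3, 0.5]
opening: 0.0145
grip_force: 52.5
```

```bash
python3 - <<'E'
from h import *
look('w31');shot('side','side31.png');print(monitor.get_obs()['grip_force'])
E
```

```text
t 58.675 [0.4572 0.221  0.2294] psi 98.5 open 0.0138 F [-7.1  2.7 -0.5]
52.44776666164398
```

>>> step_arm:
  commands:
    - [0,[0,0,3],0]
    - [0,[0,0,5],0]
    - [0,[0,0,5],0]

```text
t: 59.1
tool_pos: [0.4578, 0.2211, 0.2257]
tool_rot: [-2.048, -2.378, 0.001]
contact_force: [-9.3, 2.0, 6.8]
opening: 0.0143
grip_force: 53.5
```

>>> step_arm:
  commands:
    - [45,[0,0,-5],0]
    - [45,[0,0,-5],0]
    - [45,[0,0,-30],0]
    - [45,[0,0,-80],0]
    - [45,[0,0,-130],0]
    - [45,[0,0,-130],0]

```text
t: 59.85
tool_pos: [0.4601, 0.2208, 0.3609]
tool_rot: [2.046, 2.376, 0.016]
contact_force: [0.6, -0.1, 0.1]
opening: 0.0385
grip_force: 0.0
```

>>> step_arm:
  commands:
    - [45,[-60,-20,-60],10]
    - [45,[-110,-30,-80],20]
    - [45,[-160,-30,-80],30]
    - [45,[-190,-30,-80],40]
    - [45,[-190,-30,-80],50]
    - [45,[-190,-30,-80],60]
    - [45,[-190,-30,-80],70]
    - [45,[-190,-30,-80],80]
    - [45,[-190,-30,-80],90]
    - [45,[-190,-30,-80],90]
    - [45,[-190,-30,-80],90]

```text
t: 61.22
tool_pos: [0.4572, 0.0281, 0.4342]
tool_rot: [-3.133, -0.238, 0.001]
contact_force: [-0.1, 0.4, 0.3]
opening: 0.0386
grip_force: 0.0
```

```bash
python3 - <<'E'
from h import *
look('w32');shot('side','side32.png');home('w32')
c=load('w32');p=np.load('bed.npy');im=c['im'].copy()
for q in [(128,278,22),(128,222,22),(128,120,22),(128,-120,22),(128,-215,22)]: 
    u=proj(c,bed2w(p,q))[0];print(q,u.round());cv2.circle(im,tuple(int(v) for v in u.round()),2,(0,0,255),-1)
cv2.imwrite('pics/w32b.png',cv2.resize(im[:,:,::-1],(800,600),interpolation=cv2.INTER_CUBIC))
E
```

```text
t 61.275 [0.4572 0.0281 0.4343] psi 8.7 open 0.0382 F [-0.6  0.2 -0.6]
lane 160 label x [17.6 76.7] mid off -3.8 y [140.8 180.7] 1485
lane 80 label x [18.9 76. ] mid off -3.6 y [61.3 99.9] 1213
lane 0 label x [49.  75.4] mid off -4.8 y [-19.6  20.7] 664
lane -80 label x [46.8 74.5] mid off -6.3 y [-100.7  -60.1] 741
lane -160 label x [47.2 75.1] mid off -5.8 y [-180.7 -140.6] 698
(128, 278, 22) [ 88. 154.]
(128, 222, 22) [137. 154.]
(128, 120, 22) [228. 155.]
(128, -120, 22) [442. 157.]
(128, -215, 22) [523. 158.]
```

View pics/w32b.png

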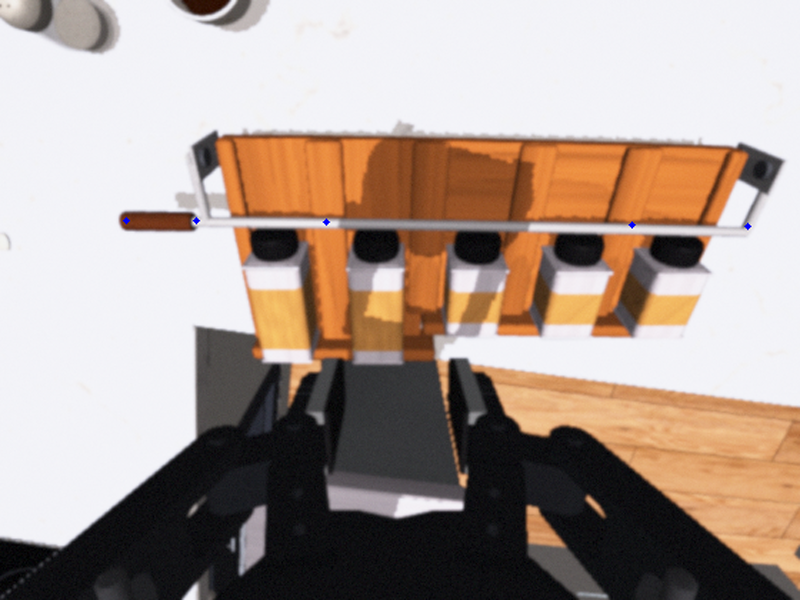

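The bar lies behind all five caps (row ~225, from 196 to 748), with the tins at rows 240–360. Now a fine check that the bar is as fully down as it was at the start.

```bash
python3 - <<'E'
from h import *
for fn in('side0','side4','side31','side32'):
    hsv=cv2.cvtColor(load(fn)['im'],cv2.COLOR_RGB2HSV)[190:225,185:222]
    m=cv2.inRange(hsv,(0,80,20),(14,255,140));ys,xs=np.nonzero(m)
    print(fn,len(xs),xs.mean()+185 if len(xs) else 0,ys.mean()+190 if len(xs) else 0, xs.min()+185,xs.max()+185)
E
```

```text
side0 48 206.4375 208.0625 198 214Traceback (most recent call last):
  File "<stdin>", line 5, in <module>
    return umr_minimum(a, axis, None, out, keepdims, initial, where)
ValueError: zero-size array to reduction operation minimum which has no identity
```

```bash
python3 - <<'E'
from h import *
for fn in('side0','side32'):
    hsv=cv2.cvtColor(load(fn)['im'],cv2.COLOR_RGB2HSV)[190:225,185:222]
    m=cv2.inRange(hsv,(0,80,20),(14,255,140));ys,xs=np.nonzero(m)
    print(fn,len(xs),xs.mean()+185 if len(xs) else 0,ys.mean()+190 if len(xs) else 0)
c=load('side0');p=np.load('bed.npy')
for th in(0,.05,.1):print(th,proj(c,bed2w(p,(178-50*np.cos(th),250,22+50*np.sin(th)))))
E
```

```text
side0 48 206.4375 208.0625
side32 282 197.18085106382978 197.56737588652481
0 [[205.57138556 209.79275312]]
0.05 [[205.49112499 209.28537025]]
0.1 [[205.41217177 208.74512381]]
```

The arm hides the grip in the side view. My release could have lifted the bar a little, so I'll press the grip down once with closed fingers and withdraw straight up.

>>> step_arm:
  commands:
    - [0,[10,-50,30],0]
    - [0,[18,-100,60],0]
    - [0,[25,-150,90],0]
    - [0,[29,-189,120],0]
    - [0,[29,-189,150],0]
    - [0,[29,-189,165],0]
    - [0,[29,-189,172],0]
    - [0,[29,-189,176],0]
    - [0,[29,-189,180],0]
    - [0,[29,-189,180],0]

```text
t: 62.58
tool_pos: [0.4583, 0.2192, 0.2558]
tool_rot: [-3.133, -0.233, -0.003]
contact_force: [1.4, -0.6, 1.4]
opening: -0.0001
grip_force: 0.8
```

>>> step_arm:
  commands:
    - [0,[0,0,3],0]
    - [0,[0,0,6],0]
    - [0,[0,0,6],0]

```text
t: 62.95
tool_pos: [0.4591, 0.2196, 0.2549]
tool_rot: [3.132, 0.235, 0.001]
contact_force: [-13.2, -5.3, 30.2]
opening: 0.0001
grip_force: 15.4
```

>>> step_arm:
  commands:
    - [0,[0,0,-30],0]
    - [0,[0,0,-80],0]
    - [0,[0,0,-140],0]
    - [0,[0,0,-140],0]
    - [0,[-20,150,-160],0]
    - [0,[-20,150,-160],0]
    - [0,[-20,150,-160],0]
    - [0,[-20,150,-160],0]

```text
t: 63.95
tool_pos: [0.4602, 0.0666, 0.4082]
tool_rot: [-3.133, -0.229, 0.0]
contact_force: [0.7, 0.9, 0.5]
opening: 0.0002
grip_force: 0.0
```

```bash
python3 - <<'E'
from h import *
look('w33');home('w33');print(finish_job())
E
```

```text
t 64.0 [0.4602 0.0676 0.4079] psi 8.4 open 0.0 F [-0.2  0.1  0.4]
lane 160 label x [-4.2 76.6] mid off -14.8 y [141.7 180.8] 1594
lane 80 label x [22.8 76.7] mid off -1.2 y [ 61.2 100.5] 1203
lane 0 label x [-16.5  75.5] mid off -37.5 y [-19.8  20.3] 971
lane -80 label x [47.  75.4] mid off -5.8 y [-100.7  -60. ] 809
lane -160 label x [46.6 73.9] mid off -6.7 y [-180.8 -140.6] 724
the job is handed in; nothing more can be done
None
```

All five tins are home in lanes of their own length with caps uphill, the keeper is fully down behind the caps, and the job is handed in at 64 s; no verdict was returned.

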